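Level and pin the tilting cup holder, stack the cups in it, tilt and pin it

ROBOT

A 7-joint arm with a two-finger parallel gripper is mounted at the origin on a cart in front of the work surface, level with it; the furniture and walls round the work are solid. World frame = base frame: x ahead of the robot, y to its left, z up, the work surface at z = 0. Lengths are in m, angles in rad, forces in N, time in s.
With the tool pointing down it reaches from about 0.425 to 0.925 m from the base axis. Payload 6.8 kg.
Tool frame: the origin (TCP) lies at the very end of the fingers, on their centre line; the grasp point (between the pads) lies 19 mm behind it; y points along the fingers, x is the direction in which the jaws open and shut, and the axes are right-handed (so a half turn about y gives the same grasp; the last joint's range is limited). The gripper opens to 85 mm and grips with 20 to 120 N. Pads are 22 mm wide; open, the fingers measure 114 mm over their backs; the gripper's body (76 mm by 85 mm) begins 54 mm behind the grasp point. The pads swing forward as they close: fully open they stand 13 mm farther back than shut.
Start: joints at [1.158, 0.477, 0.022, 1.555, -0.011, 1.109, -0.083], TCP at [0.203, -0.644, 0.231] pointing down, gripper open.
Joint ranges: [-2.96, 2.96], [-0.34, 2.1], [-1.41, 1.46], [0.24, 2.44], [-1.37, 4.51], [0.17, 1.92], [-2.96, 2.96]. Speed limits (rad/s): [2.39, 2.39, 3.14, 3.14, 3.14, 3.14, 3.14].

INTERFACE

Orientations are given as a rotation vector (axis times angle).
In Python, from bench import r, imaging gives the robot as it stands.
- The arm moves only by the shell command python3 -m jog 'ROWS' [FORCE]. ROWS is text: rows parted by semicolons, each of 7 numbers parted by spaces: the turn, a rotation vector about the tool's x, y, z in degrees, then the shift along the tool's x, y, z in mm, then the opening, from 0 (shut) to 1 (fully open). A call has exactly 5 rows; each row shifts and turns the commanded pose from where the row before left it, along the tool's axes as they then stand; what a row does not reach is not made up. A row lasts 1/12 s, in which the tool goes at most 41.7 mm and 7.16 degrees, less where a joint would pass 70% of its speed; a pose out of reach is approached as far as the arm can. A call with a gripper value outside its range is refused whole. The fingers move at their own pace and stop on an object; FORCE is the grip in N (left out, the last holds). Time passes only in rows, so rows that do not move let the fingers close, or fill a call up. It gives the time, the measured TCP pose, the force and the opening at its end, in the units of the state.
- r.get_obs(): the state, without advancing time (a new reading comes with each control period).
- imaging.grab_frame(name): name is "side" or "top" or "wrist"; returns a dict with "color" (480x640x3 uint8, red, green, blue), "z_map" (480x640 float32, m along the optical axis (not along the pixel's ray), 0 where there is no reading), "fx", "fy", "cx", "cy" (pixels), "k1" (the pictures are not rectified: a ray, as slopes to the right and down, at radius r is drawn at 1 + k1 r^2 times it, then the intrinsics apply), "world_to_cam" (4x4, takes a point from world to camera coordinates); the wrist camera has in their place "hand_eye" (4x4, takes a point from camera to tool coordinates, whose origin is the TCP and whose axes are the tool frame's). Camera axes: x right, y up, looking along -z (the intrinsics and any distortion apply to the point x, -y, -z); pixel columns grow to the right and rows downward; lengths in m; the calibration is good to about 2 mm. A picture is of the moment at which its call begins: read the wrist's pose just before it.
- r.hand_in(): hands the job in, once; it reports no verdict.
The state is a dict: "clock": time; "joints": joint angles; "qvel": joint speeds; "tau": joint torques, N m; "tcp_pos": TCP position; "orientation": TCP orientation; "contact_force": force on the tool from outside, world axes, zero at the start; "moment": the same for the moment, N m; "grip_width": finger opening in m.
Only numpy, scipy, OpenCV 4.12 (cv2) and the standard library are available. Lean on these libraries where they do the work, as an engineer would, in place of code of your own. Each camera call takes 0.05 s, during which the arm holds its last target.

TASK

Swing the tilting cup holder level by its red lever and push the lock pin fully home, then nest all the loose stacking cups upright, one inside the other, in its ring. After that pull the pin up, swing the holder with its cups 30 degrees toward the robot and push the pin fully home again there, leaving the multimeter, the side cutters and the screw jar where they are.

Things in the scene. Friction and masses are not known exactly. Their poses are not given: they have to be found in the camera images.
- stand: fixed blue stand, base 120 mm (x) by 205 mm (y), 10 mm thick; origin at its underside (4 mm over the worktop) under the ring's middle, z up; its -x side faces the robot (turned up to 20 degrees). Two bearing posts 84 mm high at y = +-58 mm. At y = -84 mm a notched steel wheel (radius 45 mm) and over it the pin's fixed bracket (128 mm high, collar to 132 mm); at y = +80 mm the lever.
- axis (a point): fixed point of the stand: middle of the tilting axis, 68 mm above the stand's origin; the axis runs along the stand's y
- cradle (a joint): tilt of ring, wheel and lever (one part), rad: 0 = level, lever upright; positive = tops tipped to the stand's -x side, toward the robot; limits +-0.62. Stays where left (0.25 N m, 4 N at the lever). V notches at -0.524, 0, +0.524 rad (30 degrees): only there the pin goes home; it pulls the wheel true from up to 0.1 rad off; play when pinned 0.03 rad. Starts unpinned at any angle.
- seat (a point): point on the ring's axis, moving with the cradle, 8 mm below the tilting axis when level: origin of a cup fully seated in the empty ring; z = ring's axis, toward its mouth. Grey ring, open at both ends, 61 mm inside, 73 mm outside, rim 28 mm above this point; the first cup's collar rests on the rim, the k-th cup's origin lies 24 mm x (k-1) up the axis.
- lever_grip (a point): middle of the lever's red round grip, a bar 12 mm thick and 40 mm long parallel to the stand's y axis (free over its outer 36 mm), 72 mm from the tilting axis and 102 mm to the +y side of the ring's middle; moves with the cradle
- lock_pin (a joint): height of the captive lock pin above home, m: 0 = home in a notch (fully pushed down), 0.020 = fully drawn; over 0.017 the cradle swings freely. It slides straight up and down in the bracket, cannot come out, and stays where it is left (friction 4 N). Starts drawn.
- pin_knob (a point): middle of the lock pin's black round knob with a yellow dot on top, 22 mm across and 24 mm tall, upright, moves with the pin; when the pin is home it is 147 mm above the stand's origin and the bracket's collar ends 3 mm below the knob
- cup_a: loose orange plastic cup on a thin black mat (4.5 mm), about 70 g, may be absent. Origin at the centre of its underside, z up through the mouth. 52 mm tall, heavy foot: straight collar 66 mm across (wall 2.5 mm) from 28 to 52 mm height, below it a cone from 54 down to 41 mm across. Nested, the upper cup's collar rests on the lower rim, 24 mm above the lower cup's place, with 2 to 3 mm side play (adds up in a tilted stack).
- cup_b: loose green plastic cup on a thin black mat (4.5 mm), about 70 g, may be absent. Origin at the centre of its underside, z up through the mouth. 52 mm tall, heavy foot: straight collar 66 mm across (wall 2.5 mm) from 28 to 52 mm height, below it a cone from 54 down to 41 mm across. Nested, the upper cup's collar rests on the lower rim, 24 mm above the lower cup's place, with 2 to 3 mm side play (adds up in a tilted stack).
- cup_c: loose white plastic cup on a thin black mat (4.5 mm), about 70 g, may be absent. Origin at the centre of its underside, z up through the mouth. 52 mm tall, heavy foot: straight collar 66 mm across (wall 2.5 mm) from 28 to 52 mm height, below it a cone from 54 down to 41 mm across. Nested, the upper cup's collar rests on the lower rim, 24 mm above the lower cup's place, with 2 to 3 mm side play (adds up in a tilted stack).
- cup_d: loose yellow plastic cup on a thin black mat (4.5 mm), about 70 g, may be absent. Origin at the centre of its underside, z up through the mouth. 52 mm tall, heavy foot: straight collar 66 mm across (wall 2.5 mm) from 28 to 52 mm height, below it a cone from 54 down to 41 mm across. Nested, the upper cup's collar rests on the lower rim, 24 mm above the lower cup's place, with 2 to 3 mm side play (adds up in a tilted stack).
- multimeter: bystander: grey pocket multimeter lying flat, 138x70x39 mm, origin at the centre of its underside
- side_cutters: bystander: red-handled side cutters lying flat, 150x44x11 mm, origin at the centre of the underside
- screw_jar: bystander: small glass jar of screws with a metal lid, 56 mm across, 67 mm tall, origin at the centre of its underside

How it is judged:
On the way, in this order (a step that is already met when the one before it is completed fails the run):
1. the holder is level and the pin is home in the level notch (value of joint cradle between -0.05 and 0.05 rad and value of joint lock_pin below 0.004 m), for 0.2 s.
2. all cups present are nested in the ring of the level, pinned holder (all of step 1 and x of cup_a in the frame of seat between -0.014 and 0.014 m and y of cup_a in the frame of seat between -0.014 and 0.014 m and angle between the z axis of each of cup_a, cup_b, cup_c, cup_d and the z axis of seat, either way round below 0.12 rad and angle between each of cup_a, cup_b, cup_c, cup_d's own z axis and vertical below 0.8 rad and (z of cup_a in the frame of seat between -0.004 and 0.005 m or z of cup_a in the frame of seat between 0.02 and 0.029 m or z of cup_a in the frame of seat between 0.044 and 0.053 m or z of cup_a in the frame of seat between 0.068 and 0.077 m) and x of cup_b in the frame of seat between -0.014 and 0.014 m and y of cup_b in the frame of seat between -0.014 and 0.014 m and (z of cup_b in the frame of seat between -0.004 and 0.005 m or z of cup_b in the frame of seat between 0.02 and 0.029 m or z of cup_b in the frame of seat between 0.044 and 0.053 m or z of cup_b in the frame of seat between 0.068 and 0.077 m) and x of cup_c in the frame of seat between -0.014 and 0.014 m and y of cup_c in the frame of seat between -0.014 and 0.014 m and (z of cup_c in the frame of seat between -0.004 and 0.005 m or z of cup_c in the frame of seat between 0.02 and 0.029 m or z of cup_c in the frame of seat between 0.044 and 0.053 m or z of cup_c in the frame of seat between 0.068 and 0.077 m) and x of cup_d in the frame of seat between -0.014 and 0.014 m and y of cup_d in the frame of seat between -0.014 and 0.014 m and (z of cup_d in the frame of seat between -0.004 and 0.005 m or z of cup_d in the frame of seat between 0.02 and 0.029 m or z of cup_d in the frame of seat between 0.044 and 0.053 m or z of cup_d in the frame of seat between 0.068 and 0.077 m) and linear speed of each of cup_a, cup_b, cup_c, cup_d below 0.02 m/s and contact force between each of cup_a, cup_b, cup_c, cup_d and the fingers below 0.1 N), for 0.3 s.
At the end, for the whole second after the job is handed in: The holder is tilted 30 degrees (0.524 +- 0.05 rad) toward the robot, the lock pin is within 4 mm of home, every cup present is nested in the stack in the ring (origin within 14 mm of the ring's axis in its x and y, axes within 0.12 rad, collar seated on the rim below within 4 mm), at rest (value of joint cradle between 0.4736 and 0.5736 rad and value of joint lock_pin below 0.004 m and x of cup_a in the frame of seat between -0.014 and 0.014 m and y of cup_a in the frame of seat between -0.014 and 0.014 m and angle between the z axis of each of cup_a, cup_b, cup_c, cup_d and the z axis of seat, either way round below 0.12 rad and angle between each of cup_a, cup_b, cup_c, cup_d's own z axis and vertical below 0.8 rad and (z of cup_a in the frame of seat between -0.004 and 0.005 m or z of cup_a in the frame of seat between 0.02 and 0.029 m or z of cup_a in the frame of seat between 0.044 and 0.053 m or z of cup_a in the frame of seat between 0.068 and 0.077 m) and x of cup_b in the frame of seat between -0.014 and 0.014 m and y of cup_b in the frame of seat between -0.014 and 0.014 m and (z of cup_b in the frame of seat between -0.004 and 0.005 m or z of cup_b in the frame of seat between 0.02 and 0.029 m or z of cup_b in the frame of seat between 0.044 and 0.053 m or z of cup_b in the frame of seat between 0.068 and 0.077 m) and x of cup_c in the frame of seat between -0.014 and 0.014 m and y of cup_c in the frame of seat between -0.014 and 0.014 m and (z of cup_c in the frame of seat between -0.004 and 0.005 m or z of cup_c in the frame of seat between 0.02 and 0.029 m or z of cup_c in the frame of seat between 0.044 and 0.053 m or z of cup_c in the frame of seat between 0.068 and 0.077 m) and x of cup_d in the frame of seat between -0.014 and 0.014 m and y of cup_d in the frame of seat between -0.014 and 0.014 m and (z of cup_d in the frame of seat between -0.004 and 0.005 m or z of cup_d in the frame of seat between 0.02 and 0.029 m or z of cup_d in the frame of seat between 0.044 and 0.053 m or z of cup_d in the frame of seat between 0.068 and 0.077 m) and linear speed of each of cup_a, cup_b, cup_c, cup_d below 0.02 m/s); the robot touches nothing.
It fails at once if the multimeter moved more than 3 cm (distance of multimeter from where it was at the start of the episode above 0.03 m).
It fails at once if the side cutters moved more than 3 cm (distance of side_cutters from where it was at the start of the episode above 0.03 m).
It fails at once if the screw jar moved more than 3 cm (distance of screw_jar from where it was at the start of the episode above 0.03 m).
Of cup_a, cup_b, cup_c, cup_d only 3 to 4 are there at a start; the rules pass over those that are not, and their reading is None.
At some moment in a run one of cup_a, cup_b, cup_c, cup_d may be knocked a few centimetres aside while the robot is not near it.
It also fails if it takes over 208 s, if anything falls off the work surface, if the arm or the gripper's body presses on something with over 40 N, if the wrist force passes 120 N, or if a joint passes its speed limit or range.

## Working session

There is one attempt and no reset: what is moved stays moved. The work goes in short steps, Python scripts to look and compute and a shell command to move; the robot and the scene stay as the last step left them, time stands still between calls to the robot, and variables do not carry over. Pictures are saved under pics/ and viewed, and the job is handed in when it is done.

I'll start by looking at the scene.

```bash
ls; mkdir -p pics
python3 - <<'E'
from bench import r, imaging
import cv2
o=r.get_obs(); print(o)
for n in ("side","top","wrist"):
    f=imaging.grab_frame(n)
    cv2.imwrite(f"pics/{n}0.png",f["color"][:,:,::-1])
    print(n,{k:v for k,v in f.items() if k not in("color","z_map")}, f["z_map"].min(), f["z_map"].max())
E
```

```text
pics
{'clock': 0.0, 'joints': array([ 1.15787924,  0.47781766,  0.02232759,  1.55643489, -0.011458  ,
        1.10930243, -0.08306336]), 'qvel': array([ 3.07335212e-04, -5.47089375e-04, -5.75958598e-04,  2.50985945e-05,
       -9.27160975e-04, -1.30635868e-03,  2.46910471e-04]), 'tau': array([-6.44733768e-05, -5.96446860e+01,  1.60809215e+00, -2.81192744e+01,
        1.24498285e-02,  9.51150869e-03,  1.44157923e-05]), 'tcp_pos': array([ 0.20238634, -0.64333126,  0.23032071]), 'orientation': array([-1.33718107,  0.98288378, -0.98027438]), 'contact_force': array([-0.09877861,  0.06424609,  0.17649455]), 'moment': array([-0.01189095,  0.03938924,  0.01486001]), 'grip_width': 0.08549264912727597}
side {'fx': 480.843999436943, 'fy': 480.843999436943, 'cx': 317.52474562181663, 'cy': 234.28014403742193, 'k1': -0.10330091104869836, 'world_to_cam': array([[ 0.99694159,  0.07784873,  0.00685924, -0.49750152],
       [-0.03665559,  0.38828407,  0.92081043, -0.06410727],
       [ 0.06902059, -0.91824564,  0.38995013, -1.0969582 ],
       [ 0.        ,  0.        ,  0.        ,  1.        ]])} 0.
[... 221 characters left out ...]
      [ 0.9982543 , -0.01949632,  0.05575167, -0.53269341],
       [-0.05619463, -0.02296226,  0.99815575, -1.08899698],
       [ 0.        ,  0.        ,  0.        ,  1.        ]])} 0.0 1.9074785
wrist {'fx': 405.463214018031, 'fy': 405.463214018031, 'cx': 321.13028707781984, 'cy': 239.31494508518878, 'k1': 0.009392060336043345, 'hand_eye': array([[ 9.99999706e-01,  2.64669716e-04,  7.20209217e-04,
        -1.89239556e-04],
       [ 6.09895490e-04,  2.95379553e-01, -9.55379792e-01,
        -1.44252872e-01],
       [-4.65595175e-04,  9.55379950e-01,  2.95379305e-01,
         7.60142877e-02],
       [ 0.00000000e+00,  0.00000000e+00,  0.00000000e+00,
         1.00000000e+00]])} 0.0 1.4425428
```

View pics/side0.png

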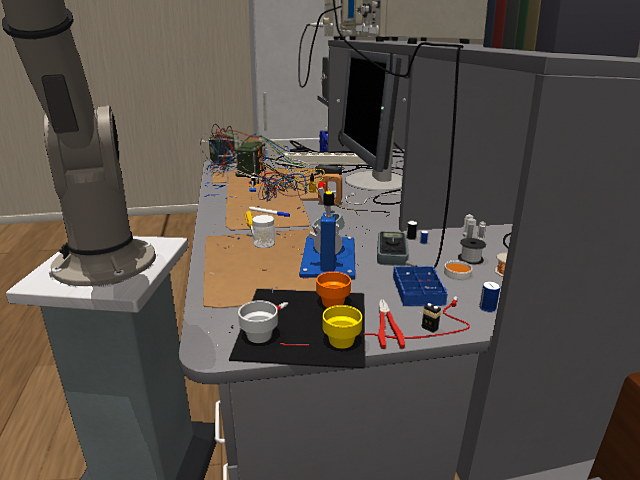

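View pics/top0.png

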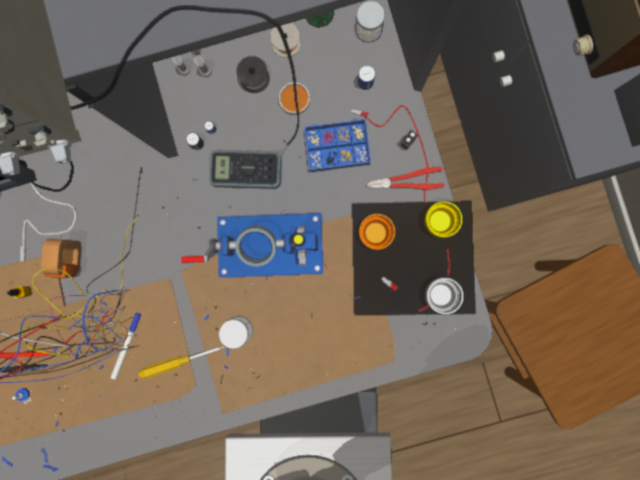

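View pics/wrist0.png

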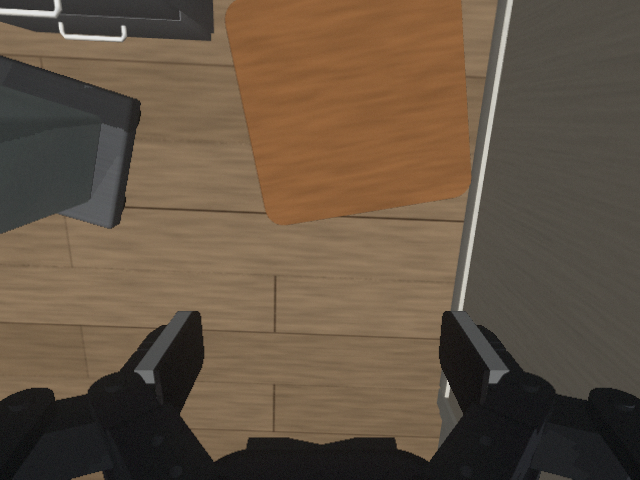

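The side view shows three cups: white at (259,320), orange at (333,290) and yellow at (342,325). There is no green cup. In the top view the stand is at (270,245), the knob's yellow dot at (298,240), the red lever at (193,259), the jar at (234,333), the multimeter at (245,168) and the cutters at (405,180).

```bash
cat > h.py <<'E'
import numpy as np, cv2
from scipy.spatial.transform import Rotation as R
from bench import r, imaging
def T_tool():
    o=r.get_obs(); T=np.eye(4); T[:3,:3]=R.from_rotvec(o["orientation"]).as_matrix(); T[:3,3]=o["tcp_pos"]; return T
class V:
    def __init__(s,name):
        s.name=name
        if name=="wrist": Tt=T_tool()
        f=imaging.grab_frame(name); s.f=f; s.img=f["color"]; s.z=f["z_map"]
        s.C=np.linalg.inv(f["world_to_cam"]) if name!="wrist" else Tt@f["hand_eye"]  # cam->world
        s.K=np.array([[f["fx"],0,f["cx"]],[0,f["fy"],f["cy"]],[0,0,1]]); s.d=np.array([f["k1"],0,0,0])
    def rays(s,uv):
        uv=np.atleast_2d(np.asarray(uv,float))
        n=cv2.undistortPoints(uv.reshape(-1,1,2),s.K,s.d).reshape(-1,2)
        d=np.c_[n[:,0],-n[:,1],-np.ones(len(n))]
        return s.C[:3,3], d@s.C[:3,:3].T
    def plane(s,uv,z):
        o,d=s.rays(uv); t=(z-o[2])/d[:,2]; return o+d*t[:,None]
    def depth(s,uv):
        uv=np.atleast_2d(uv); o,d=s.rays(uv); z=s.z[uv[:,1].astype(int),uv[:,0].astype(int)]
        return o+d*z[:,None]
    def proj(s,P):
        P=np.atleast_2d(np.asarray(P,float)); W=np.linalg.inv(s.C); c=P@W[:3,:3].T+W[:3,3]
        c=c*[1,-1,-1]
        return cv2.projectPoints(c.reshape(-1,1,3),np.zeros(3),np.zeros(3),s.K,s.d)[0].reshape(-1,2)
    def hsv(s): return cv2.cvtColor(s.img,cv2.COLOR_RGB2HSV)
    def save(s,n,crop=None,k=1):
        im=s.img[:,:,::-1]
        if crop: im=im[crop[1]:crop[3],crop[0]:crop[2]]
        if k!=1: im=cv2.resize(im,None,fx=k,fy=k,interpolation=cv2.INTER_CUBIC)
        cv2.imwrite("pics/"+n,im)
def tri(v1,p1,v2,p2):
    o1,d1=v1.rays(p1);o2,d2=v2.rays(p2);d1=d1[0]/np.linalg.norm(d1[0]);d2=d2[0]/np.linalg.norm(d2[0])
    A=np.c_[d1,-d2];t=np.linalg.lstsq(A,o2-o1,rcond=None)[0]
    a=o1+d1*t[0];b=o2+d2*t[1]; return (a+b)/2,np.linalg.norm(a-b)
def mask(v,lo,hi,box=None):
    m=cv2.inRange(v.hsv(),np.array(lo),np.array(hi))
    if box:
        k=np.zeros_like(m);k[box[1]:box[3],box[0]:box[2]]=255;m&=k
    return m
def blob(m):
    n,l,st,c=cv2.connectedComponentsWithStats(m); i=1+np.argmax(st[1:,4]); return l==i,c[i],st[i]
E
python3 - <<'E'
from h import *
t=V("top"); s=V("side")
print(R.from_rotvec(r.get_obs()["orientation"]).as_matrix().round(3))
t.save("t1.png",(170,190,350,290),4); s.save("s1.png",(280,160,380,290),4)
for n,lo,hi in(("orange",(5,150,80),(18,255,255)),("yellow",(24,150,80),(35,255,255))):
    for v in (t,s):
        m=mask(v,lo,hi); 
        if v is t: m[:, :350]=0
        b,c,st=blob(m); ys,xs=np.nonzero(b); P=v.depth(np.c_[xs,ys]); print(n,v.name,c,st,P[:,2].max(), np.percentile(P[:,2],[1,50,99]))
        top=P[P[:,2]>np.percentile(P[:,2],99)-.004]; print("  rim bbox",top.min(0),top.max(0),(top.min(0)+top.max(0))/2)
# table heights
for p in ((400,330),(200,100),(400,270),(370,215)): print(p,t.depth(p))
# yellow dot, red lever
for v,bx in((t,(280,225,320,255)),(s,(315,180,345,215))):
    b,c,st=blob(mask(v,(24,150,80),(35,255,255),bx));print("dot",c,st,v.depth(c.round()))
for v,bx in((t,(175,250,215,270)),(s,(300,170,345,215))):
    m=mask(v,(0,150,80),(6,255,255),bx)|mask(v,(174,150,80),(180,255,255),bx)
    b,c,st=blob(m);ys,xs=np.nonzero(b);P=v.depth(np.c_[xs,ys]);print("lever",c,st,P.mean(0),P.min(0),P.max(0))
E
```

```text
[[ 0.3   -0.     0.954]
 [-0.954  0.001  0.3  ]
 [-0.001 -1.    -0.   ]]
orange top [577.83883737 334.82929342] [  490   245   150   184 18441] 1.1161044297713993 [-0.56037838 -0.27901195 -0.27158591]
  rim bbox [ 0.08919511 -0.78456372 -0.27558467] [ 0.51071697 -0.05964216  1.11610443] [ 0.29995604 -0.42210294  0.42025988]
orange side [332.84156379 287.84259259] [316 272  35  36 972] 0.49020211706390127 [0.00971507 0.04266794 0.0575928 ]
  rim bbox [ 0.50666244 -0.94365539  0.05360657] [ 0.57119409 -0.10483979  0.49020212] [ 0.53892826 -0.52424759  0.27190434]
yellow top [443.47307002 219.16247756] [ 425  202   38   36 1114] 1.1161044297713993 [0.00398118 0.02868946 0.05954261]
  rim bbox [ 0.47012663 -0.29836679  0.05557694] [ 0.59082847 -0.05964216  1.11610443] [ 0.53047755 -0.17900448  0.58584069]
yellow side [341.92068199 324.72794663] [ 323  305   39   43 1349] 0.49020211706390127 [0.00470341 0.04135172 0.0581171 ]
  rim bbox [ 0.52799074 -0.94365539  0.05416583] [ 0.59140597 -0.23015008  0.49020212] [ 0.55969835 -0.58690273  0.27218397]
(400, 330) [[ 0.34891599 -0.18647899 -0.00201429]]
(200, 100) [[ 0.81252961  0.20116808 -0.00236946]]
(400, 270) [[ 0.46536803 -0.1888223   0.00540736]]
(370, 215) [[ 0.57410961 -0.13319156  0.00414856]]
dot [297.94117647 238.97058824] [294 235   9   9  68] [[ 0.52005597 -0.0020832   0.18413578]]
dot [328.25  192.125] [326 191   6   3  16] [[ 0.51945348 -0.00125665  0.18522739]]
lever [192.152 258.904] [181 256  23   7 125] [0.49154342 0.18310665 0.14299032] [0.48636819 0.16406252 0.13864577] [0.49658982 0.20304715 0.14778886]
lever [321.07692308 184.30769231] [319 182   5   6  26] [0.49166347 0.19529687 0.14108327] [0.48006209 0.16549765 0.07072657] [0.4974927  0.44874804 0.14633648]
```

View pics/t1.png

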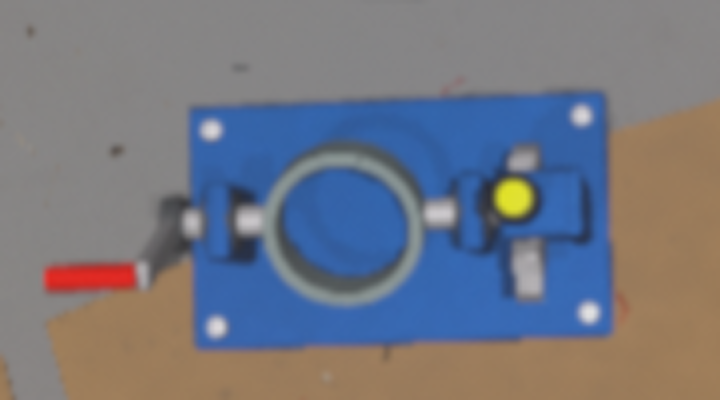

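View pics/s1.png

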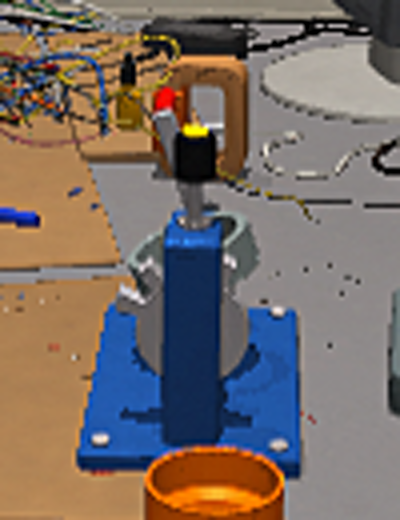

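The crops show the four base bolts clearly. The lever leans toward the robot, so the cradle angle is positive. Next I measure the stand's pose and the tilt.

Run:
```python
from h import *
t=V("top"); s=V("side")
m=mask(t,(100,150,60),(120,255,255),(200,205,335,285)); b,c,st=blob(m)
cn=max(cv2.findContours(m,cv2.RETR_EXTERNAL,cv2.CHAIN_APPROX_NONE)[0],key=cv2.contourArea).reshape(-1,2)
P=t.plane(cn+0.0,0.014)[:,:2]
rc=cv2.minAreaRect((P*1000).astype(np.float32)); print(rc)
ctr=np.array(rc[0])/1000
bo=np.array([[211,130],[582,115],[216,326],[589,313]])/4+[170,190]
B=t.plane(bo,0.015); print(B.round(4), "mean",B.mean(0))
e=(B[0]-B[1]+B[2]-B[3])/2; print("y dir yaw",np.degrees(np.arctan2(-e[0],e[1])), np.linalg.norm(e))
e2=(B[0]-B[2]+B[1]-B[3])/2; print("x dir yaw",np.degrees(np.arctan2(e2[1],e2[0])))
# lever direct
for v,bx in((t,(175,250,215,270)),):
    mm=mask(v,(0,150,80),(6,255,255),bx)|mask(v,(174,150,80),(180,255,255),bx)
    b,c,st=blob(mm);ys,xs=np.nonzero(b);Q=v.depth(np.c_[xs,ys]); ln=cv2.fitLine((v.plane(np.c_[xs,ys],.143)[:,:2]*1000).astype(np.float32),cv2.DIST_L2,0,.01,.01).ravel(); print("lever line",ln,np.degrees(np.arctan2(-ln[0],ln[1])))
    Pc=v.plane(c,.147); print("lever c",Pc)
print("tri lever", tri(t,[192.5,259],s,[321,184.5]))
print("tri dot", tri(t,[297.94,238.97],s,[328.25,192.1]))
```

```text
((519.331298828125, 63.908409118652344), (114.56956481933594, 200.3667449951172), 1.0449845790863037)
[[ 0.5642  0.1548  0.015 ]
 [ 0.5679 -0.0264  0.015 ]
 [ 0.4687  0.1532  0.015 ]
 [ 0.4716 -0.0281  0.015 ]] mean [0.51813026 0.06339384 0.015     ]
y dir yaw 1.0484480638850746 0.1812919563885251
x dir yaw 0.9919654368963091
lever line [ 3.4296416e-02 -9.9941170e-01  4.9158212e+02  1.8309367e+02] -178.03456
lever c [[0.49149322 0.18209741 0.147     ]]
tri lever (array([0.49182877, 0.18218287, 0.14449325]), np.float64(0.000995084625791608))
tri dot (array([ 0.52002939, -0.00205766,  0.18528928]), np.float64(3.225694736200231e-05))
```

```bash
cat > cups.py <<'E'
from h import *
# coloured masks; rim ellipse from outer contour near rim plane
COL={"orange":((5,150,60),(18,255,255)),"yellow":((22,120,60),(36,255,255)),"white":((0,0,120),(180,60,255))}
def cup_top(t,name,zr=0.0565,box=(352,200,478,315)):
    """centre of rim circle: points by depth near rim height -> min enclosing circle"""
    m=mask(t,*COL[name],box); m=cv2.morphologyEx(m,cv2.MORPH_OPEN,np.ones((2,2)))
    b,c,st=blob(m); ys,xs=np.nonzero(b); P=t.depth(np.c_[xs,ys]); z=P[:,2]
    q=P[(abs(z-zr)<.007)]
    (x,y),rad=cv2.minEnclosingCircle((q[:,:2]*1000).astype(np.float32))
    return np.array([x,y])/1000,rad,np.median(q[:,2]),len(q)
if __name__=="__main__":
    t=V("top"); s=V("side")
    for n in COL:
        try: print(n,"top",cup_top(t,n)," side",cup_top(s,n,box=(225,265,372,365)))
        except Exception as e: print(n,e)
E
python3 cups.py
python3 - <<'E'
from h import *
t=V("top")
P=t.depth(np.array([[x,y] for x in range(640) for y in range(480)]))
for bx,n in(((0.2,0.9,-0.35,0.35),"all"),):
    for x in np.arange(0.2,1.0,.1):
        print(round(x,1),[ (lambda a: round(float(np.percentile(a,99)),2) if len(a) else None)(P[(abs(P[:,0]-x)<.05)&(abs(P[:,1]-y)<.05)][:,2]) for y in np.arange(-.5,.41,.1)])
E
```

```text
orange top (array([ 0.5380108 , -0.14097162]), 33.10343933105469, np.float64(0.05574971014933894), 155)  side (array([ 0.53781396, -0.17098343]), 65.6790542602539, np.float64(0.05379070593519525), 238)
yellow top (array([ 0.55911859, -0.2664884 ]), 33.8671989440918, np.float64(0.05566308808785847), 178)  side (array([ 0.55959076, -0.26359137]), 34.409263610839844, np.float64(0.05405575730414158), 357)
white top (array([ 0.41660678, -0.26429095]), 33.101951599121094, np.float64(0.05635869920953007), 132)  side (array([ 0.41727921, -0.26012735]), 34.990821838378906, np.float64(0.05505491648023625), 249)
0.2 [-0.27, -0.74, None, 0.0, 0.0, 0.01, 0.01, 0.01, 0.01, 0.01]
0.3 [-0.27, 0.0, 0.01, 0.01, 0.01, 0.01, 0.07, 0.02, 0.08, 0.09]
0.4 [-0.27, 0.0, 0.06, 0.06, 0.01, 0.01, 0.07, 0.01, 0.09, 0.11]
0.5 [-0.74, None, 0.06, 0.06, 1.12, 0.18, 0.1, 0.14, 0.06, 0.09]
0.6 [-0.03, None, 0.06, 0.06, 0.05, 0.02, 0.03, 0.63, 0.56, 0.0]
0.7 [-0.03, -0.74, 0.01, 0.05, 0.03, 0.03, 0.47, 0.61, 0.57, 0.0]
0.8 [-0.03, -0.74, 0.0, 0.36, 0.47, 0.48, 0.48, 0.47, 0.53, 0.0]
0.9 [0.11, -0.19, None, 0.29, 0.07, 0.04, 0.04, 0.07, 0.07, None]
```

The cups' rims measure about 56 mm high with a radius of about 33 mm, which matches the description (4.5 + 52 mm, 66 mm across). Now I move: turn the tool so the jaws open along x, rising as I go, then swing over.

```bash
python3 -m jog '0 -7 0 0 -10 0 1; 0 -7 0 0 -10 0 1; 0 -7 0 0 -10 0 1; 0 -7 0 0 -10 0 1; 0 -7 0 0 -10 0 1' 40; python3 -m jog '0 -7 0 0 0 0 0.5; 0 -7 0 0 0 0 0.5; 0 -7 0 0 0 0 0.5; 0 -7 0 0 0 0 0.5; 0 -7 0 0 0 0 0.5'
cat > need.py <<'E'
import sys
from h import *
# python3 need.py x y z [yawdeg]: total turn and shift left, tool axes
a=[float(k) for k in sys.argv[1:]]; yaw=np.radians(a[3] if len(a)>3 else 1.1)
T=T_tool(); c,s=np.cos(yaw),np.sin(yaw)
G=np.c_[[c,s,0],[0,0,-1],[-s,c,0]]
d=T[:3,:3].T@(np.array(a[:3])-T[:3,3]); w=R.from_matrix(T[:3,:3].T@G).as_rotvec()
dg=G.T@(np.array(a[:3])-T[:3,3])
print("turn deg",np.degrees(w).round(2),"shift mm (now)",(d*1000).round(1),"(in goal axes)",(dg*1000).round(1)); print("tcp",T[:3,3].round(4),"F",r.get_obs()["contact_force"].round(1),"w",round(r.get_obs()["grip_width"],4),"t",round(r.get_obs()["clock"],2), "q",r.get_obs()["joints"].round(2))
E
python3 need.py 0.40 -0.45 0.28
```

```text
clock: 0.92
tcp_pos: [0.2025, -0.6439, 0.2818]
orientation: [-1.51, 0.508, -0.508]
contact_force: [-0.3, -0.8, -0.2]
grip_width: 0.0853
clock: 1.33
tcp_pos: [0.2025, -0.6439, 0.2814]
orientation: [-1.571, 0.03, -0.03]
contact_force: [-0.4, -0.3, 0.2]
grip_width: 0.0426
turn deg [ 0.01 -3.3  -0.  ] shift mm (now) [189.9   1.3 201.3] (in goal axes) [201.2   1.4 190.1]
tcp [ 0.2025 -0.6439  0.2814] F [-0.4 -0.3  0.2] w 0.0426 t 1.33 q [ 1.33  0.45 -0.22  1.48  0.1   1.22  1.05]
```

```bash
python3 -m jog '0 -3.3 0 25 0 30 0.5; 0 0 0 25 0 30 0.5; 0 0 0 25 0 30 0.5; 0 0 0 25 0 30 0.5; 0 0 0 25 0 30 0.5'; python3 -m jog '0 0 0 25 0 30 0.5; 0 0 0 25 0 30 0.5; 0 0 0 25 0 30 0.5; 0 0 0 25 0 30 0.5; 0 0 0 20 0 35 0.5';python3 need.py 0.4918 0.1875 0.24
```

```text
clock: 1.75
tcp_pos: [0.3281, -0.4923, 0.2815]
orientation: [-1.571, -0.01, 0.01]
contact_force: [-0.6, -0.6, -0.7]
grip_width: 0.0425
clock: 2.17
tcp_pos: [0.4466, -0.3361, 0.2816]
orientation: [-1.572, -0.011, 0.009]
contact_force: [1.5, -1.3, -0.4]
grip_width: 0.0426
turn deg [ 0.04 -0.37  0.06] shift mm (now) [ 51.8  41.3 523.1] (in goal axes) [ 55.3  41.6 522.7]
tcp [ 0.4466 -0.3361  0.2816] F [ 1.5 -1.3 -0.4] w 0.0426 t 2.17 q [ 0.87  0.27 -0.41  1.76  0.12  1.14  0.44]
```

```bash
python3 -m jog '0 0 0 8 0 37 0.5; 0 0 0 8 0 37 0.5; 0 0 0 8 0 37 0.5; 0 0 0 8 0 37 0.5; 0 0 0 8 0 37 0.5'; python3 -m jog '0 0 0 3 0 37 0.5; 0 0 0 3 0 37 0.5; 0 0 0 3 0 37 0.5; 0 0 0 3 0 37 0.5; 0 0 0 3 0 37 0.5'; python3 need.py 0.4918 0.1875 0.24
```

```text
clock: 2.58
tcp_pos: [0.4828, -0.1499, 0.2816]
orientation: [-1.571, -0.011, 0.01]
contact_force: [0.3, 0.0, -0.6]
grip_width: 0.0428
clock: 3.0
tcp_pos: [0.4951, 0.0352, 0.2817]
orientation: [-1.571, -0.011, 0.01]
contact_force: [1.1, -0.3, -0.2]
grip_width: 0.0425
turn deg [ 0.03 -0.35  0.05] shift mm (now) [ -1.4  41.6 152.3] (in goal axes) [ -0.4  41.7 152.3]
tcp [0.4951 0.0352 0.2817] F [ 1.1 -0.3 -0.2] w 0.0425 t 3.0 q [ 0.39  0.19 -0.66  1.88  0.13  1.12 -0.31]
```

```bash
python3 -m jog '0 0 0 0 0 35 0.5; 0 0 0 0 0 35 0.5; 0 0 0 0 0 35 0.5; 0 0 0 -1 0 35 0.5; 0 -0.3 0 0 0 11 0.5'; python3 -m jog '0 0 0 0 0 0 0.5; 0 0 0 0 0 0 0.5; 0 0 0 0 0 0 0.5; 0 0 0 0 0 0 0.5; 0 0 0 0 0 0 0.5'; python3 need.py 0.4918 0.186 0.122
python3 - <<'E'
from h import *
w=V("wrist"); w.save("w1.png"); 
m=mask(w,(0,150,60),(6,255,255))|mask(w,(174,150,60),(180,255,255)); b,c,st=blob(m); ys,xs=np.nonzero(b);P=w.depth(np.c_[xs,ys]); print(c,st,P.mean(0),P.min(0),P.max(0))
t=V("top"); print(tri(t,[192.5,259],w,c))
E
```

```text
clock: 3.42
tcp_pos: [0.491, 0.1906, 0.282]
orientation: [-1.568, -0.02, 0.019]
contact_force: [-0.7, 0.3, -0.2]
grip_width: 0.0428
clock: 3.83
tcp_pos: [0.4927, 0.1828, 0.2812]
orientation: [-1.572, -0.012, 0.012]
contact_force: [0.2, 0.9, 0.1]
grip_width: 0.0427
turn deg [ 0.05 -0.2   0.  ] shift mm (now) [ -0.8 159.2   3.4] (in goal axes) [ -0.8 159.2   3.2]
tcp [0.4927 0.1828 0.2812] F [0.2 0.9 0.1] w 0.0427 t 3.83 q [ 0.15  0.26 -0.74  1.81  0.19  1.14 -0.64]
[320.83898305 217.63075061] [313 191  16  55 826] [0.49282807 0.18814009 0.14586595] [0.48704119 0.16727097 0.14056937] [0.49833432 0.2585964  0.42542953]
(array([0.49222562, 0.18502594, 0.13279513]), np.float64(0.0012755944545362282))
```

View pics/w1.png

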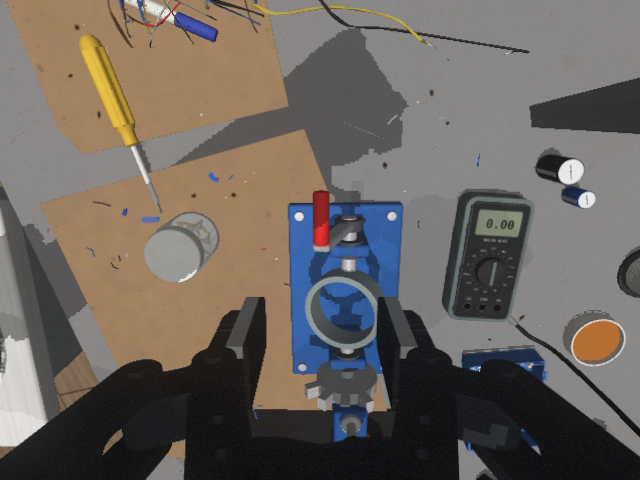

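The wrist view shows the red grip at (321,191–246). From it and the top view its x is 0.492 and its top is at 0.1455 m, so the bar's middle is near z = 0.14 and the tilt is about +0.35 rad. I descend over it and grip.

```bash
python3 -m jog '0 0 0 0 32 1 0.5; 0 0 0 -1 32 1 0.5; 0 0 0 0 32 0 0.5; 0 0 0 0 32 0 0.5; 0 0 0 0 31 0 0.5' 25; python3 -m jog '0 0 0 0 0 0 0; 0 0 0 0 0 0 0; 0 0 0 0 0 0 0; 0 0 0 0 0 0 0; 0 0 0 0 0 0 0' 25; python3 need.py 0.4918 0.186 0.122
```

```text
clock: 4.35
tcp_pos: [0.4913, 0.1859, 0.121]
orientation: [-1.571, -0.014, 0.013]
contact_force: [-0.0, 0.2, -1.0]
grip_width: 0.0427
clock: 4.77
tcp_pos: [0.4921, 0.1867, 0.1235]
orientation: [-1.57, -0.016, 0.012]
contact_force: [1.9, 0.4, -7.7]
grip_width: 0.0109
turn deg [-0.05 -0.06  0.13] shift mm (now) [-0.3  1.5 -0.7] (in goal axes) [-0.3  1.5 -0.7]
tcp [0.4921 0.1867 0.1235] F [ 1.9  0.4 -7.7] w 0.0109 t 4.77 q [ 0.06  0.45 -0.67  1.97  0.37  0.84 -0.8 ]
```

```bash
python3 -m jog '0 0 0 5 -1.6 0 0; 0 0 0 5 -1.2 0 0; 0 0 0 5 -0.8 0 0; 0 0 0 5 -0.5 0 0; 0 0 0 4.5 -0.2 0 0' ; python3 -m jog '0 0 0 0 0 0 0; 0 0 0 0 0 0 0; 0 0 0 0 0 0 0; 0 0 0 0 0 0 0; 0 0 0 0 0 0 0'; python3 need.py 0.5166 0.186 0.125
python3 - <<'E'
from h import *
t=V("top");t.save("t2.png",(170,190,350,290),4); s=V("side");s.save("s2.png",(280,160,380,290),4)
E
```

```text
clock: 5.18
tcp_pos: [0.5149, 0.1873, 0.1281]
orientation: [-1.572, -0.014, 0.016]
contact_force: [-7.9, -0.9, 4.5]
grip_width: 0.0111
clock: 5.6
tcp_pos: [0.516, 0.1873, 0.1283]
orientation: [-1.571, -0.015, 0.014]
contact_force: [-4.1, -0.5, 6.6]
grip_width: 0.0108
turn deg [ 0.02 -0.04  0.05] shift mm (now) [ 0.6  3.3 -1.3] (in goal axes) [ 0.6  3.3 -1.3]
tcp [0.516  0.1873 0.1283] F [-4.1 -0.5  6.6] w 0.0108 t 5.6 q [ 0.06  0.48 -0.66  1.92  0.38  0.87 -0.78]
```

```bash
python3 -m jog '0 0 0 0.5 2 0 0; 0 0 0 0 1 0 0.4; 0 0 0 0 0 0 0.4; 0 0 0 0 0 0 0.4; 0 0 0 0 0 0 0.4' ; python3 -m jog '0 0 0 0 -20 0 0.4; 0 0 0 0 -40 0 0.4; 0 0 0 0 -40 0 0.4; 0 0 0 0 -40 0 0.4; 0 0 0 0 0 0 0.4'; python3 -m jog '0 0 0 0 0 0 0.4; 0 0 0 0 0 0 0.4; 0 0 0 0 0 0 0.4; 0 0 0 0 0 0 0.4; 0 0 0 0 0 0 0.4';  python3 need.py 0.520 -0.002 0.20
python3 - <<'E'
from h import *
t=V("top");t.save("t2.png",(170,190,350,290),4); s=V("side");s.save("s2.png",(280,160,380,290),4)
w=V("wrist"); w.save("w2.png")
m=mask(w,(0,150,60),(6,255,255),(250,100,400,330))|mask(w,(174,150,60),(180,255,255),(250,100,400,330)); b,c,st=blob(m); ys,xs=np.nonzero(b);P=w.depth(np.c_[xs,ys]); print(c,st,np.median(P,0),P.min(0),P.max(0))
E
```

```text
clock: 6.12
tcp_pos: [0.5167, 0.1871, 0.1241]
orientation: [-1.57, -0.015, 0.014]
contact_force: [0.0, -0.5, 0.4]
grip_width: 0.0343
clock: 6.53
tcp_pos: [0.5198, 0.1897, 0.2718]
orientation: [-1.566, -0.024, 0.005]
contact_force: [0.9, 1.3, -0.6]
grip_width: 0.0343
clock: 6.95
tcp_pos: [0.5157, 0.1867, 0.2623]
orientation: [-1.571, -0.013, 0.016]
contact_force: [-0.5, 0.0, -0.0]
grip_width: 0.0345
turn deg [ 0.03 -0.03 -0.13] shift mm (now) [   1.    62.4 -188.7] (in goal axes) [   0.7   62.3 -188.7]
tcp [0.5157 0.1867 0.2623] F [-0.5  0.  -0. ] w 0.0345 t 6.95 q [ 0.13  0.32 -0.73  1.78  0.24  1.12 -0.66]
[323.99192735 231.4752775 ] [316 202  17  60 991] [0.51800377 0.18880666 0.15017248] [0.51245401 0.16758945 0.1424828 ] [0.52385916 0.26262005 0.40700436]
```

View pics/w2.png

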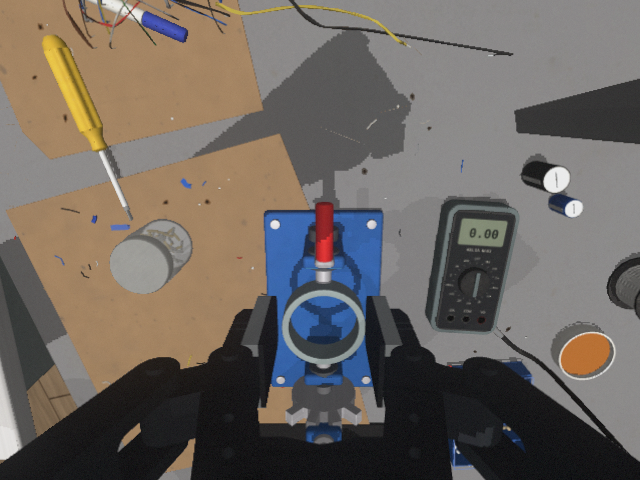

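View pics/s2.png

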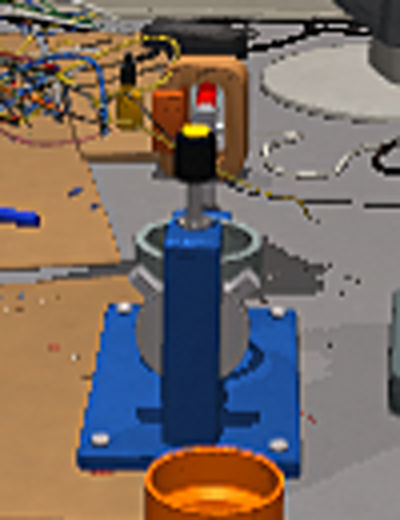

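The wrist view shows the lever upright at (324,231) and the ring level, face-on at (323,325). Next I push the pin down with closed fingers.

```bash
python3 -m jog '0 0 0 0 5 -38 0; 0 0 0 0 5 -38 0; 0 0 0 0 5 -38 0; 0 0 0 1 5 -38 0; 0 0 0 0 5 -37 0' ; python3 -m jog '0 0 0 0 10 0 0; 0 0 0 0 10 0 0; 0 0 0 0 10 0 0; 0 0 0 0 5 0 0; 0 0 0 0 0 0 0';  python3 need.py 0.520 -0.002 0.163
```

```text
clock: 7.52
tcp_pos: [0.5206, -0.0039, 0.2383]
orientation: [-1.571, -0.015, 0.015]
contact_force: [0.2, -0.4, -0.0]
grip_width: 0.0005
clock: 7.93
tcp_pos: [0.5198, -0.0003, 0.2022]
orientation: [-1.57, -0.015, 0.019]
contact_force: [-0.3, 1.0, 0.5]
grip_width: -0.0001
turn deg [-0.04  0.13 -0.14] shift mm (now) [ 0.2 39.2 -1.7] (in goal axes) [ 0.1 39.2 -1.7]
tcp [ 5.198e-01 -3.000e-04  2.022e-01] F [-0.3  1.   0.5] w -0.0001 t 7.93 q [ 0.42  0.32 -0.65  1.92  0.23  0.98 -0.31]
```

```bash
python3 -m jog '0 0 0 0 5 -1.5 0; 0 0 0 0 5 0 0; 0 0 0 0 5 0 0; 0 0 0 0 4 0 0; 0 0 0 0 3 0 0'; python3 -m jog '0 0 0 0 3 0 0; 0 0 0 0 3 0 0; 0 0 0 0 3 0 0; 0 0 0 0 3 0 0; 0 0 0 0 2 0 0';  python3 need.py 0.520 -0.002 0.163
```

```text
clock: 8.35
tcp_pos: [0.5206, -0.0034, 0.1811]
orientation: [-1.571, -0.015, 0.015]
contact_force: [-0.3, 0.5, 3.5]
grip_width: -0.0001
clock: 8.77
tcp_pos: [0.5207, -0.0034, 0.1674]
orientation: [-1.571, -0.015, 0.015]
contact_force: [-2.2, 0.1, 3.7]
grip_width: 0.0002
turn deg [-0.   -0.04 -0.  ] shift mm (now) [-0.7  4.4  1.4] (in goal axes) [-0.7  4.4  1.4]
tcp [ 0.5207 -0.0034  0.1674] F [-2.2  0.1  3.7] w 0.0002 t 8.77 q [ 0.4   0.37 -0.63  1.95  0.27  0.91 -0.34]
```

```bash
python3 -m jog '0 0 0 0 2 0 0; 0 0 0 0 1.5 0 0; 0 0 0 0 1.5 0 0; 0 0 0 0 1 0 0; 0 0 0 0 1 0 0'; python3 -m jog '0 0 0 0 1 0 0; 0 0 0 0 1 0 0; 0 0 0 0 0 0 0; 0 0 0 0 0 0 0; 0 0 0 0 0 0 0';  python3 need.py 0.520 -0.002 0.163
```

```text
clock: 9.18
tcp_pos: [0.5212, -0.0034, 0.1626]
orientation: [-1.572, -0.015, 0.014]
contact_force: [-10.6, -0.3, 31.4]
grip_width: 0.0
clock: 9.6
tcp_pos: [0.5214, -0.0034, 0.1625]
orientation: [-1.573, -0.016, 0.013]
contact_force: [-14.6, -1.2, 38.8]
grip_width: 0.0001
turn deg [ 0.14 -0.06  0.09] shift mm (now) [-1.4 -0.6  1.4] (in goal axes) [-1.4 -0.5  1.4]
tcp [ 0.5214 -0.0034  0.1625] F [-14.6  -1.2  38.8] w 0.0001 t 9.6 q [ 0.4   0.37 -0.63  1.96  0.28  0.9  -0.35]
```

It hit a hard stop with the tip at 0.1625 m, and 0.163 is expected at home. I back off, check, and relocate the cups.

```bash
python3 -m jog '0 0 0 0 -15 0 0; 0 0 0 0 -30 0 1; 0 0 0 0 -30 -30 1; 0 0 0 0 0 -38 1; 0 0 0 0 0 -30 1'; python3 -m jog '0 0 0 0 0 0 1; 0 0 0 0 0 0 1; 0 0 0 0 0 0 1; 0 0 0 0 0 0 1; 0 0 0 0 0 0 1'; python3 cups.py;  python3 need.py 0.5375 -0.140 0.12
python3 - <<'E'
from h import *
s=V("side");t=V("top"); s.save("s3.png",(260,150,400,260),5);t.save("t3.png",(170,190,480,330),2.5)
for v,bx in((t,(280,225,320,255)),(s,(310,180,345,225))):
    b,c,st=blob(mask(v,(22,150,80),(36,255,255),bx));print("dot",c,st,v.depth(c.round()))
w=V("wrist"); w.save("w3.png")
E
```

```text
clock: 10.02
tcp_pos: [0.5241, -0.1032, 0.2351]
orientation: [-1.573, -0.018, 0.011]
contact_force: [0.8, -0.5, 0.0]
grip_width: 0.0481
clock: 10.43
tcp_pos: [0.5227, -0.0994, 0.2329]
orientation: [-1.57, -0.017, 0.016]
contact_force: [1.0, 0.3, -0.9]
grip_width: 0.0853
orange attempt to get argmax of an empty sequence
yellow top (array([ 0.55869672, -0.26724951]), 33.434112548828125, np.float64(0.05573712809385101), 123)  side (array([ 0.5589989 , -0.26329306]), 34.55986785888672, np.float64(0.0541570537386199), 361)
white top (array([0., 0.]), 0.0, np.float64(nan), 0)  side (array([ 0.41785321, -0.26107281]), 34.725765228271484, np.float64(0.05494890083332954), 263)
turn deg [-0.01  0.07  0.  ] shift mm (now) [ 14.  113.  -40.6] (in goal axes) [ 14.1 113.  -40.5]
tcp [ 0.5226 -0.0998  0.233 ] F [0.2 0.5 0.6] w 0.0855 t 10.53 q [ 0.58  0.3  -0.61  1.86  0.2   1.04 -0.09]
dot [298.7761194  239.43283582] [295 235   9  10  67] [[ 0.52089426 -0.00275603  0.16787957]]
dot [328.31578947 201.        ] [325 200   7   3  19] [[ 0.51975031 -0.0013121   0.16571262]]
  return _methods._mean(a, axis=axis, dtype=dtype,
  ret = ret.dtype.type(ret / rcount)
```

Run:
```python
from h import *
s=V("side");t=V("top")
c=[blob(mask(v,(22,150,80),(36,255,255),bx))[1] for v,bx in((t,(280,225,320,255)),(s,(310,180,345,225)))]
print(tri(t,c[0],s,c[1]))
```

```text
(array([ 0.52028669, -0.00211557,  0.1659985 ]), np.float64(0.00032022606436708366))
```

View pics/s3.png

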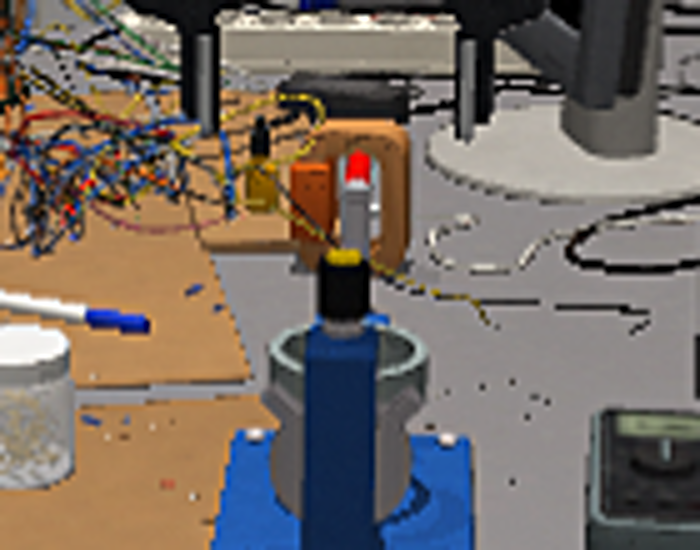

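View pics/w3.png

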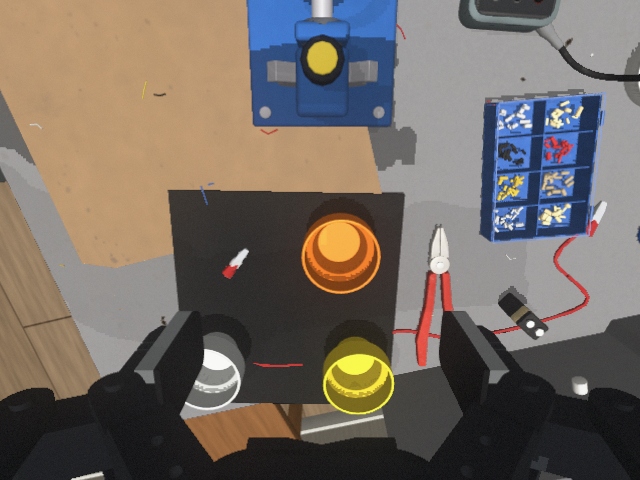

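The side view shows the pin fully down: the dot dropped 19.3 mm and the knob sits at its collar. The wrist view shows orange at (341,250), yellow at (358,380) and white at (215,378). I measure the ring centre from the saved wrist view and the orange cup in this one.

Run:
```python
from h import *
w=V("wrist")
# ring from saved w2
im=cv2.imread("pics/w2.png"); g=im.astype(int)
C0=w.C.copy(); he=w.f["hand_eye"]
T=np.eye(4);T[:3,:3]=R.from_rotvec([-1.571,-.013,.016]).as_matrix();T[:3,3]=[.5157,.1867,.2623]
hs=cv2.cvtColor(im,cv2.COLOR_BGR2HSV); m=cv2.inRange(hs,np.array((60,5,110)),np.array((110,70,255))); k=np.zeros_like(m);k[270:380,275:372]=255;m&=k
cn=max(cv2.findContours(m,cv2.RETR_EXTERNAL,cv2.CHAIN_APPROX_NONE)[0],key=len).reshape(-1,2)
w.C=T@he; P=w.plane(cn.astype(float),.092)*1000
print("ring",cv2.minEnclosingCircle(P[:,:2].astype(np.float32)),cv2.fitEllipse(P[:,:2].astype(np.float32)))
w.C=C0
m=mask(w,(3,120,60),(20,255,255),(295,195,390,300)); b,c,st=blob(m); 
cn=cv2.findContours(b.astype(np.uint8),cv2.RETR_EXTERNAL,cv2.CHAIN_APPROX_NONE)[0][0].reshape(-1,2)
ys,xs=np.nonzero(b);P=w.depth(np.c_[xs,ys]);q=P[abs(P[:,2]-.0565)<.005];print("orange depth rim",cv2.minEnclosingCircle((q[:,:2]*1000).astype(np.float32)),np.median(q[:,2]))
```

```text
ring ((519.5145874023438, 84.844482421875), 36.56863784790039) ((519.44921875, 84.9087905883789), (71.64236450195312, 71.96907806396484), 140.41604614257812)
orange depth rim ((540.312744140625, -138.37478637695312), 33.119667053222656) 0.05749869989590045
```

The cameras agree to about 2–3 mm: ring at about (0.518, 0.082) and orange at about (0.539, −0.140). The foot has ±10 mm to enter the ring. Now the orange cup.

```bash
python3 -m jog '0 0 0 8 25 -20 1; 0 0 0 8 25 -20 1; 0 0 0 0 30 0 1; 0 0 0 0 30 0 1; 0 0 0 0 20 0 1' 30; python3 -m jog '0 0 0 0 20 0 1; 0 0 0 0 20 0 1; 0 0 0 0 20 0 1; 0 0 0 0 14 0 1; 0 0 0 0 0 0 1' ;python3 need.py 0.539 -0.140 0.029
```

```text
clock: 11.25
tcp_pos: [0.5381, -0.141, 0.1004]
orientation: [-1.57, -0.012, 0.016]
contact_force: [-0.2, 0.2, 0.5]
grip_width: 0.0852
clock: 11.67
tcp_pos: [0.5373, -0.1403, 0.0263]
orientation: [-1.57, -0.011, 0.018]
contact_force: [-0.9, -0.8, 0.3]
grip_width: 0.0855
turn deg [-0.07 -0.03 -0.27] shift mm (now) [ 1.7 -2.7  0.3] (in goal axes) [ 1.8 -2.7  0.3]
tcp [ 0.5373 -0.1403  0.0263] F [-0.9 -0.8  0.3] w 0.0855 t 11.67 q [ 0.51  0.61 -0.47  1.96  0.42  0.68 -0.21]
```

```bash
python3 -m jog '0 0 0 1 -2 0 0; 0 0 0 0 0 0 0; 0 0 0 0 0 0 0; 0 0 0 0 0 0 0; 0 0 0 0 0 0 0'; python3 -m jog '0 0 0 0 0 0 0; 0 0 0 0 -10 0 0; 0 0 0 0 -30 0 0; 0 0 0 0 -40 0 0; 0 0 0 0 -40 0 0' ; python3 -m jog '0 0 0 0 -30 0 0; 0 0 0 0 0 0 0; 0 0 0 0 0 0 0; 0 0 0 0 0 0 0; 0 0 0 0 0 0 0' ;python3 need.py 0.518 0.082 0.18
python3 - <<'E'
from h import *
w=V("wrist"); w.save("w4.png")
E
```

```text
clock: 12.08
tcp_pos: [0.5415, -0.1407, 0.0326]
orientation: [-1.571, -0.017, 0.012]
contact_force: [-1.5, 0.4, 6.5]
grip_width: 0.0651
clock: 12.5
tcp_pos: [0.5393, -0.1403, 0.1525]
orientation: [-1.57, -0.013, 0.016]
contact_force: [0.6, -0.7, -1.1]
grip_width: 0.0647
clock: 12.92
tcp_pos: [0.5391, -0.1406, 0.1798]
orientation: [-1.57, -0.013, 0.017]
contact_force: [-0.6, -0.2, -1.2]
grip_width: 0.0648
turn deg [-0.03 -0.04 -0.15] shift mm (now) [-17.  -0. 223.] (in goal axes) [-1.68e+01 -2.00e-01  2.23e+02]
tcp [ 0.5391 -0.1406  0.1798] F [-0.6 -0.2 -1.2] w 0.0648 t 12.92 q [ 0.6   0.4  -0.57  1.86  0.26  0.96 -0.07]
```

View pics/w4.png

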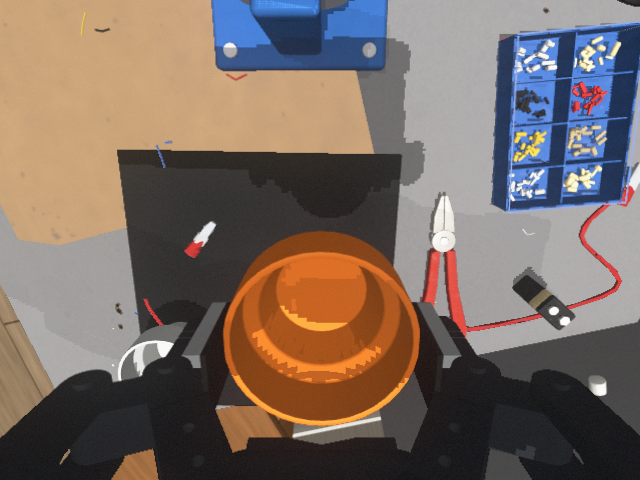

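The orange cup is held squarely at (320,335), about 65 mm wide. I carry it high over the knob to the ring.

```bash
python3 -m jog '0 0 0 0 -25 0 0; 0 0 0 0 -20 10 0; 0 0 0 -4 0 30 0; 0 0 0 -4 0 35 0; 0 0 0 -4 0 35 0'; python3 -m jog '0 0 0 -2 0 35 0; 0 0 0 -3 0 35 0; 0 0 0 0 0 30 0; 0 0 0 0 0 13 0; 0 0 0 0 0 0 0' ; python3 -m jog '0 0 0 0 0 0 0; 0 0 0 0 0 0 0; 0 0 0 0 0 0 0; 0 0 0 0 0 0 0; 0 0 0 0 0 0 0' ; python3 need.py 0.518 0.082 0.092
python3 - <<'E'
from h import *
w=V("wrist"); w.save("w5.png"); V("side").save("s5.png",(260,100,400,260),4)
E
```

```text
clock: 13.38
tcp_pos: [0.5255, -0.0302, 0.2252]
orientation: [-1.57, -0.012, 0.014]
contact_force: [0.7, -0.4, -1.4]
grip_width: 0.0648
clock: 13.8
tcp_pos: [0.5179, 0.0867, 0.2253]
orientation: [-1.569, -0.019, 0.021]
contact_force: [-0.0, 0.3, -1.3]
grip_width: 0.065
clock: 14.22
tcp_pos: [0.5193, 0.0809, 0.2259]
orientation: [-1.571, -0.013, 0.013]
contact_force: [-1.1, 1.2, -1.8]
grip_width: 0.0648
turn deg [ 0.02 -0.15 -0.02] shift mm (now) [ -1.2 133.9   1.1] (in goal axes) [ -1.2 133.9   1.1]
tcp [0.5193 0.0809 0.2259] F [-1.1  1.2 -1.8] w 0.0648 t 14.22 q [ 0.3   0.31 -0.69  1.88  0.23  1.03 -0.47]
```

View pics/w5.png

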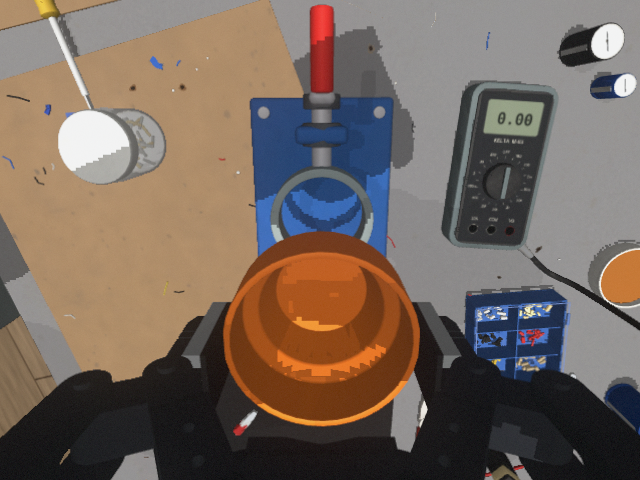

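View pics/s5.png

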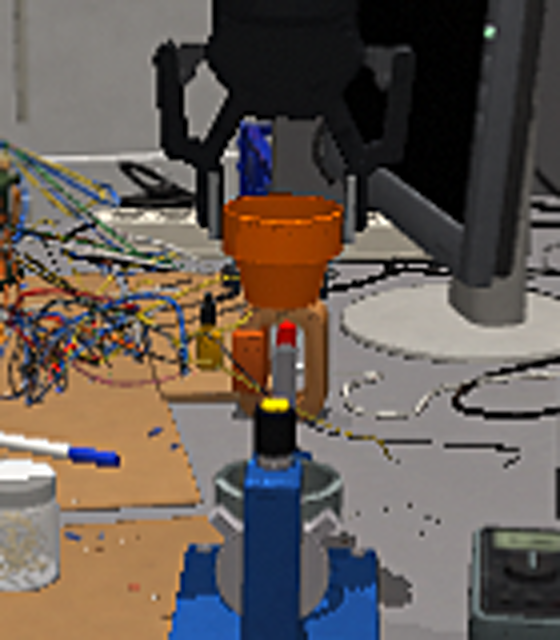

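The cup hangs upright with the ring directly under it: ring at x ≈ 322 and cup at x ≈ 322 in the wrist picture. I lower it.

```bash
python3 -m jog '0 0 0 -1 20 1 0; 0 0 0 0 30 0 0; 0 0 0 0 30 0 0; 0 0 0 0 20 0 0; 0 0 0 0 10 0 0'; python3 -m jog '0 0 0 0 7 0 0; 0 0 0 0 5 0 0; 0 0 0 0 3 0 0; 0 0 0 0 2 0 0; 0 0 0 0 0 0 0' ;python3 need.py 0.518 0.082 0.092
```

```text
clock: 14.73
tcp_pos: [0.5166, 0.0822, 0.1135]
orientation: [-1.571, -0.011, 0.017]
contact_force: [0.3, -0.1, -0.2]
grip_width: 0.065
clock: 15.15
tcp_pos: [0.5186, 0.0831, 0.0996]
orientation: [-1.571, -0.015, 0.014]
contact_force: [0.5, -0.3, -0.0]
grip_width: 0.0648
turn deg [-0.   -0.04  0.06] shift mm (now) [-0.7  7.6 -1.1] (in goal axes) [-0.7  7.6 -1.1]
tcp [0.5186 0.0831 0.0996] F [ 0.5 -0.3 -0. ] w 0.0648 t 15.15 q [ 0.22  0.48 -0.62  1.99  0.39  0.79 -0.61]
```

```bash
python3 -m jog '0 0 0 0 2 0 0; 0 0 0 0 2 0 0; 0 0 0 0 2 0 0; 0 0 0 0 1 0 0; 0 0 0 0 0 0 0'; python3 -m jog '0 0 0 0 1 0 0; 0 0 0 0 1 0 0; 0 0 0 0 1 0 0; 0 0 0 0 0 0 0; 0 0 0 0 0 0 0' ;python3 need.py 0.518 0.082 0.092; python3 -c "
from h import *
V('side').save('s6.png',(260,100,400,260),4)"
```

```text
clock: 15.57
tcp_pos: [0.5181, 0.083, 0.0919]
orientation: [-1.571, -0.014, 0.015]
contact_force: [0.1, 0.5, -1.4]
grip_width: 0.0652
clock: 15.98
tcp_pos: [0.5183, 0.083, 0.0914]
orientation: [-1.573, -0.015, 0.014]
contact_force: [-7.3, -3.4, 26.0]
grip_width: 0.0645
turn deg [ 0.11 -0.05  0.03] shift mm (now) [-0.3 -0.6 -1. ] (in goal axes) [-0.3 -0.6 -1. ]
tcp [0.5183 0.083  0.0914] F [-7.3 -3.4 26. ] w 0.0645 t 15.98 q [ 0.21  0.49 -0.61  2.    0.4   0.77 -0.62]
```

View pics/s6.png

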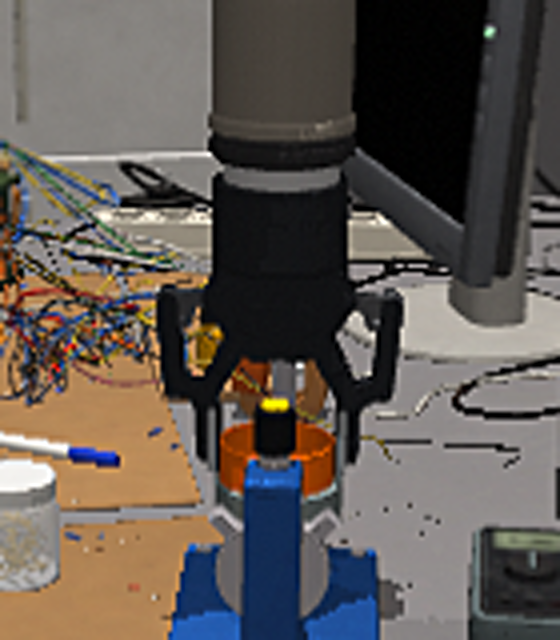

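Contact at a TCP height of 0.0915 m, where the seated cup was predicted (0.092), and the side view shows its collar on the rim. I release and go to look at the next cups.

```bash
python3 -m jog '0 0 0 0 -2.5 0 0; 0 0 0 0 0 0 1; 0 0 0 0 0 0 1; 0 0 0 0 0 0 1; 0 0 0 0 0 0 1'; python3 -m jog '0 0 0 0 -15 0 1; 0 0 0 0 -30 0 1; 0 0 0 0 -40 0 1; 0 0 0 0 -35 -10 1; 0 0 0 0 0 -35 1'; python3 -m jog '0 0 0 3 0 -38 1; 0 0 0 3 0 -38 1; 0 0 0 3 0 -38 1; 0 0 0 3 0 -38 1; 0 0 0 3 0 -25 1';  python3 -m jog '0 0 0 0 0 0 1; 0 0 0 0 0 0 1; 0 0 0 0 0 0 1; 0 0 0 0 0 0 1; 0 0 0 0 0 0 1'; python3 need.py 0.5585 -0.265 0.03
python3 - <<'E'
from h import *
w=V("wrist"); w.save("w7.png"); V("side").save("s7.png",(220,160,400,370),2.8)
m=mask(w,(22,120,60),(36,255,255),(250,180,420,450)); b,c,st=blob(m)
ys,xs=np.nonzero(b);P=w.depth(np.c_[xs,ys]);q=P[abs(P[:,2]-.0575)<.005];print("yellow rim",cv2.minEnclosingCircle((q[:,:2]*1000).astype(np.float32)),np.median(q[:,2]))
E
```

```text
clock: 16.45
tcp_pos: [0.518, 0.083, 0.0913]
orientation: [-1.571, -0.014, 0.015]
contact_force: [0.2, 0.2, 0.3]
grip_width: 0.0855
clock: 16.87
tcp_pos: [0.5227, 0.0449, 0.2187]
orientation: [-1.566, -0.031, 0.012]
contact_force: [1.5, 1.0, 0.8]
grip_width: 0.0858
clock: 17.28
tcp_pos: [0.5367, -0.1434, 0.2111]
orientation: [-1.572, -0.011, 0.012]
contact_force: [0.3, -0.7, -0.2]
grip_width: 0.0856
clock: 17.7
tcp_pos: [0.5373, -0.1369, 0.2116]
orientation: [-1.57, -0.017, 0.017]
contact_force: [-0.4, -0.2, 0.0]
grip_width: 0.0855
turn deg [-0.02  0.12  0.  ] shift mm (now) [  18.4  181.6 -128.6] (in goal axes) [  18.7  181.6 -128.5]
tcp [ 0.5373 -0.1369  0.2116] F [-0.4 -0.2  0. ] w 0.0855 t 17.7 q [ 0.62  0.36 -0.6   1.84  0.24  1.02 -0.05]
yellow rim ((560.635498046875, -263.0515441894531), 33.64838790893555) 0.05723060891251053
```

```bash
python3 cups.py 2>/dev/null
```

```text
orange attempt to get argmax of an empty sequence
yellow attempt to get argmax of an empty sequence
white top (array([0., 0.]), 0.0, np.float64(nan), 0)  side (array([ 0.4180668 , -0.26084982]), 34.14023208618164, np.float64(0.055046084669238216), 265)
```

View pics/w7.png

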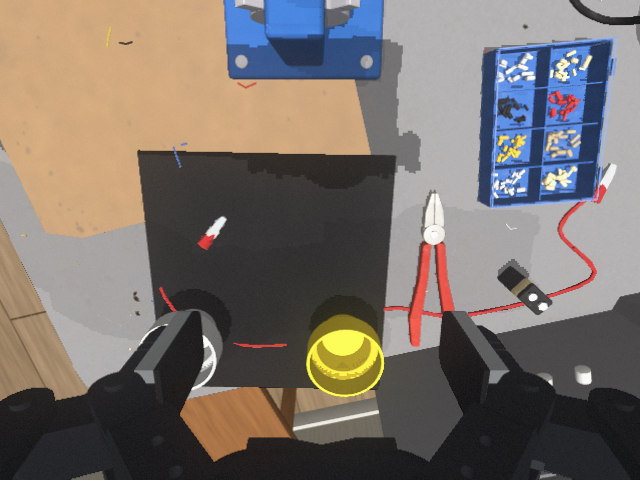

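View pics/s7.png

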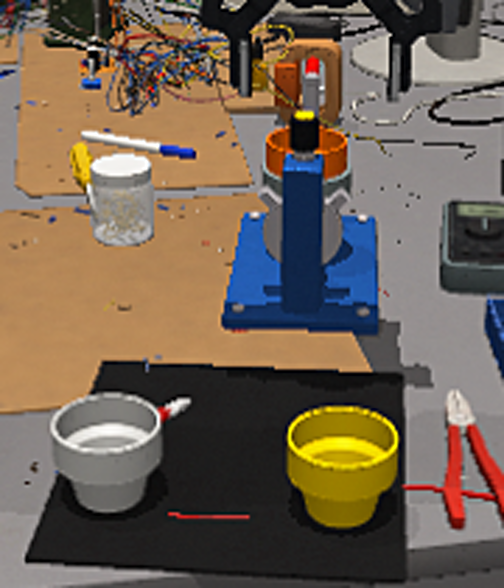

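The side view shows orange seated in the ring, and yellow and white not moved. Yellow next, at about (0.559, −0.265).

```bash
python3 -m jog '0 0 0 5 15 -32 1; 0 0 0 5 15 -32 1; 0 0 0 5 20 -32 1; 0 0 0 4 20 -32 1; 0 0 0 0 25 0 1'; python3 -m jog '0 0 0 0 25 0 1; 0 0 0 0 25 0 1; 0 0 0 0 18 0 1; 0 0 0 0 12 0 1; 0 0 0 0 0 0 1' ;python3 need.py 0.559 -0.265 0.031
```

```text
clock: 18.32
tcp_pos: [0.5589, -0.2751, 0.1163]
orientation: [-1.576, -0.009, 0.006]
contact_force: [-0.4, -1.4, 0.2]
grip_width: 0.0853
clock: 18.73
tcp_pos: [0.557, -0.2654, 0.034]
orientation: [-1.569, -0.012, 0.018]
contact_force: [-0.4, 0.3, 0.7]
grip_width: 0.0855
turn deg [-0.11 -0.01 -0.23] shift mm (now) [2.  3.  0.4] (in goal axes) [2.  3.  0.4]
tcp [ 0.557  -0.2654  0.034 ] F [-0.4  0.3  0.7] w 0.0855 t 18.73 q [ 0.68  0.67 -0.46  1.81  0.41  0.76  0.03]
```

```bash
python3 -m jog '0 0 0 1 4 0 0; 0 0 0 0 0 0 0; 0 0 0 0 0 0 0; 0 0 0 0 0 0 0; 0 0 0 0 0 0 0'; python3 -m jog '0 0 0 0 0 0 0; 0 0 0 0 -10 0 0; 0 0 0 0 -30 0 0; 0 0 0 0 -40 0 0; 0 0 0 0 -40 0 0' ; python3 -m jog '0 0 0 0 -40 0 0; 0 0 0 0 -30 0 0; 0 0 0 0 -20 0 0; 0 0 0 0 0 0 0; 0 0 0 0 0 0 0' ;python3 need.py 0.518 0.082 0.24
python3 - <<'E'
from h import *
w=V("wrist"); w.save("w8.png")
E
```

```text
clock: 19.15
tcp_pos: [0.5602, -0.2665, 0.0335]
orientation: [-1.571, -0.016, 0.013]
contact_force: [-1.0, 0.5, 2.9]
grip_width: 0.0637
clock: 19.57
tcp_pos: [0.5587, -0.2658, 0.1537]
orientation: [-1.569, -0.013, 0.017]
contact_force: [0.8, 0.1, 0.4]
grip_width: 0.0635
clock: 19.98
tcp_pos: [0.5601, -0.2664, 0.2444]
orientation: [-1.572, -0.017, 0.012]
contact_force: [0.6, -0.5, -2.0]
grip_width: 0.0635
turn deg [ 0.09 -0.04  0.15] shift mm (now) [-35.7   3.8 349.1] (in goal axes) [-35.4   4.4 349.1]
tcp [ 0.5601 -0.2664  0.2444] F [ 0.6 -0.5 -2. ] w 0.0635 t 19.98 q [ 0.76  0.43 -0.55  1.65  0.25  1.13  0.16]
```

View pics/w8.png

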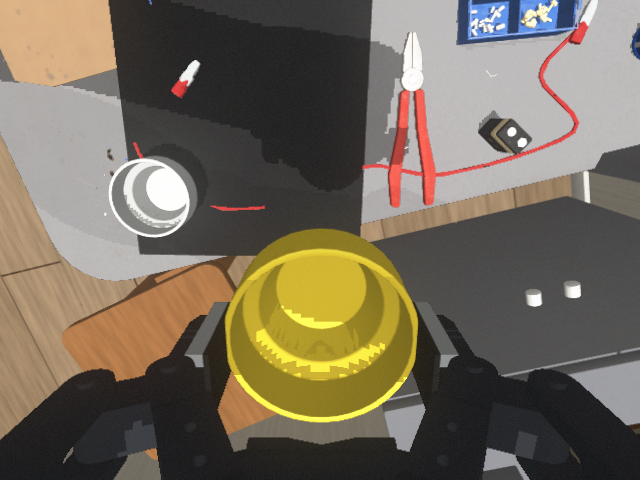

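Yellow is held squarely at (321,336). I carry it to the ring; the second place should seat at a TCP height of about 0.117.

```bash
python3 -m jog '0 0 0 -4 0 30 0; 0 0 0 -4 0 35 0; 0 0 0 -4 0 37 0; 0 0 0 -4 0 37 0; 0 0 0 -4 0 37 0'; python3 -m jog '0 0 0 -4 0 37 0; 0 0 0 -4 0 37 0; 0 0 0 -4 0 37 0; 0 0 0 -3 0 37 0; 0 0 0 0 0 25 0';python3 -m jog '0 0 0 0 0 0 0; 0 0 0 0 0 0 0; 0 0 0 0 0 0 0; 0 0 0 0 0 0 0; 0 0 0 0 0 0 0' ; python3 need.py 0.518 0.0825 0.117
python3 - <<'E'
from h import *
w=V("wrist"); w.save("w9.png"); V("side").save("s9.png",(260,100,400,260),4)
E
```

```text
clock: 20.45
tcp_pos: [0.5346, -0.0892, 0.2408]
orientation: [-1.57, -0.012, 0.017]
contact_force: [0.7, 1.4, -0.4]
grip_width: 0.0636
clock: 20.87
tcp_pos: [0.5158, 0.0857, 0.2413]
orientation: [-1.57, -0.015, 0.02]
contact_force: [0.5, 0.6, -1.7]
grip_width: 0.0636
clock: 21.28
tcp_pos: [0.5181, 0.0803, 0.242]
orientation: [-1.571, -0.012, 0.013]
contact_force: [0.2, 0.0, 0.0]
grip_width: 0.0636
turn deg [ 0.03 -0.19 -0.06] shift mm (now) [  0.  125.    2.3] (in goal axes) [-1.00e-01  1.25e+02  2.20e+00]
tcp [0.5181 0.0803 0.242 ] F [0.2 0.  0. ] w 0.0636 t 21.28 q [ 0.33  0.3  -0.72  1.86  0.22  1.06 -0.46]
```

View pics/w9.png

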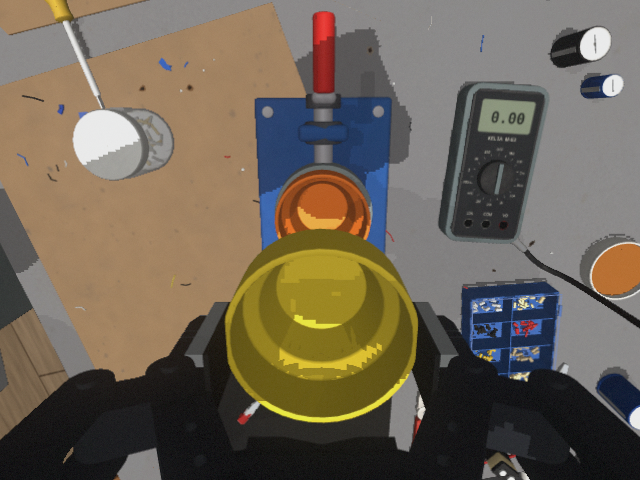

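View pics/s9.png

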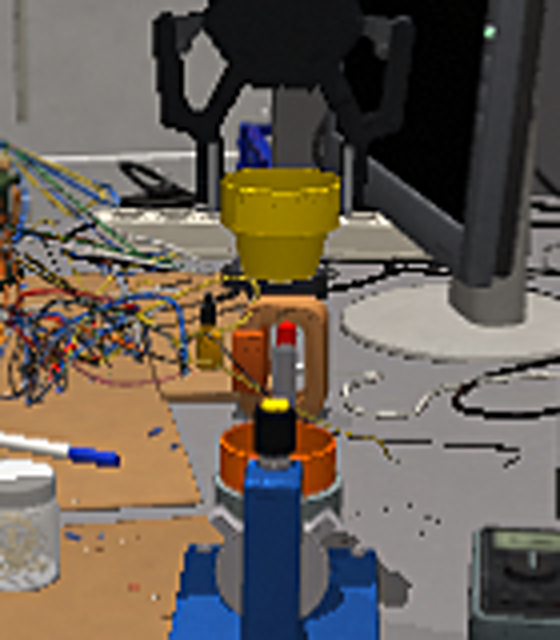

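Yellow hangs upright over orange, which sits in the ring at (322,205). I lower it.

```bash
python3 -m jog '0 0 0 0 20 2 0; 0 0 0 0 30 0 0; 0 0 0 0 25 0 0; 0 0 0 0 20 0 0; 0 0 0 0 10 0 0'; python3 -m jog '0 0 0 0 5 0 0; 0 0 0 0 5 0 0; 0 0 0 0 3 0 0; 0 0 0 0 2 0 0; 0 0 0 0 1 0 0' ;python3 need.py 0.518 0.0825 0.117
```

```text
clock: 21.8
tcp_pos: [0.5168, 0.0829, 0.1351]
orientation: [-1.571, -0.011, 0.017]
contact_force: [0.3, -0.2, -0.7]
grip_width: 0.0638
clock: 22.22
tcp_pos: [0.5187, 0.0841, 0.1221]
orientation: [-1.571, -0.016, 0.013]
contact_force: [0.1, 0.1, -0.3]
grip_width: 0.0636
turn deg [-0.   -0.04  0.08] shift mm (now) [-0.7  5.1 -1.6] (in goal axes) [-0.7  5.1 -1.6]
tcp [0.5187 0.0841 0.1221] F [ 0.1  0.1 -0.3] w 0.0636 t 22.22 q [ 0.25  0.45 -0.65  1.98  0.37  0.83 -0.59]
```

```bash
python3 -m jog '0 0 0 0 1 -1 0; 0 0 0 0 1 0 0; 0 0 0 0 1 0 0; 0 0 0 0 1 0 0; 0 0 0 0 0 0 0'; python3 -m jog '0 0 0 0 1 0 0; 0 0 0 0 1 0 0; 0 0 0 0 0 0 0; 0 0 0 0 0 0 0; 0 0 0 0 0 0 0' ;python3 need.py 0.518 0.0825 0.117
```

```text
clock: 22.63
tcp_pos: [0.5181, 0.083, 0.1175]
orientation: [-1.571, -0.015, 0.015]
contact_force: [-0.2, 0.6, -1.4]
grip_width: 0.0636
clock: 23.05
tcp_pos: [0.5183, 0.0832, 0.1165]
orientation: [-1.571, -0.015, 0.014]
contact_force: [-3.2, -1.9, 8.5]
grip_width: 0.0638
turn deg [ 0.03 -0.04  0.02] shift mm (now) [-0.3 -0.5 -0.6] (in goal axes) [-0.3 -0.5 -0.6]
tcp [0.5183 0.0832 0.1165] F [-3.2 -1.9  8.5] w 0.0638 t 23.05 q [ 0.25  0.46 -0.65  1.98  0.37  0.82 -0.6 ]
```

Contact came at the predicted height. I release and go look at white.

```bash
python3 -m jog '0 0 0 0 -0.5 0 0; 0 0 0 0 0 0 1; 0 0 0 0 0 0 1; 0 0 0 0 0 0 1; 0 0 0 0 0 0 1'; python3 -m jog '0 0 0 0 -15 0 1; 0 0 0 0 -30 0 1; 0 0 0 0 -40 0 1; 0 0 0 0 -25 -10 1; 0 0 0 0 0 -35 1'; python3 -m jog '0 0 0 -10 0 -38 1; 0 0 0 -15 0 -38 1; 0 0 0 -15 0 -38 1; 0 0 0 -20 0 -38 1; 0 0 0 -20 0 -25 1';  python3 -m jog '0 0 0 0 0 0 1; 0 0 0 0 0 0 1; 0 0 0 0 0 0 1; 0 0 0 0 0 0 1; 0 0 0 0 0 0 1'; python3 need.py 0.417 -0.263 0.03
python3 - <<'E'
from h import *
w=V("wrist"); w.save("w10.png"); V("side").save("s10.png",(220,160,400,370),2.8)
m=mask(w,(0,0,90),(180,60,255),(200,200,440,450)); 
ys,xs=np.nonzero(m);P=w.depth(np.c_[xs,ys]);q=P[abs(P[:,2]-.0575)<.005];print("white rim",cv2.minEnclosingCircle((q[:,:2]*1000).astype(np.float32)),np.median(q[:,2]))
import cups; s=V("side"); print(cups.cup_top(s,"white",box=(225,265,372,365)))
E
```

```text
clock: 23.47
tcp_pos: [0.5181, 0.0831, 0.1159]
orientation: [-1.571, -0.014, 0.015]
contact_force: [0.4, -0.4, 1.0]
grip_width: 0.0855
clock: 23.88
tcp_pos: [0.5221, 0.0446, 0.2322]
orientation: [-1.567, -0.03, 0.013]
contact_force: [2.1, 0.3, 0.3]
grip_width: 0.0852
clock: 24.3
tcp_pos: [0.4417, -0.1428, 0.2259]
orientation: [-1.571, -0.012, 0.012]
contact_force: [-0.0, -1.1, 1.0]
grip_width: 0.0851
clock: 24.72
tcp_pos: [0.4436, -0.1379, 0.2261]
orientation: [-1.57, -0.017, 0.016]
contact_force: [1.0, 0.1, -0.3]
grip_width: 0.0853
turn deg [-0.03  0.12  0.03] shift mm (now) [ -29.4  196.1 -124.6] (in goal axes) [ -29.   196.1 -124.6]
tcp [ 0.4436 -0.1379  0.2261] F [ 1.   0.1 -0.3] w 0.0853 t 24.72 q [ 0.74  0.19 -0.63  2.01  0.13  0.98  0.06]
white rim ((418.8742980957031, -260.42364501953125), 33.57669448852539) 0.057317913196526904
(array([ 0.41731049, -0.26129877]), 33.92713165283203, np.float64(0.05455100264019305), 288)
```

View pics/w10.png

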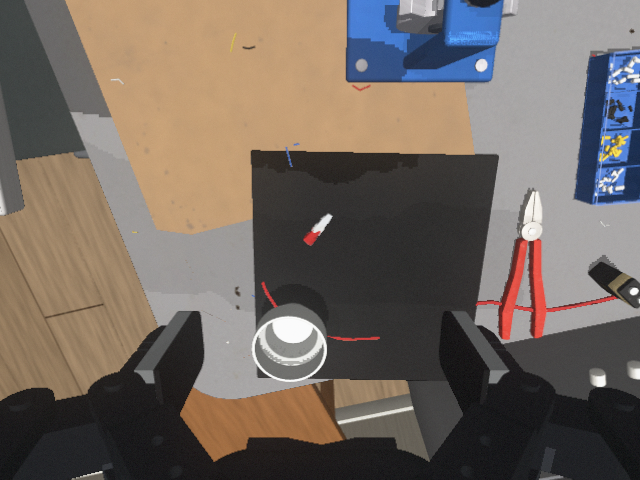

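View pics/s10.png

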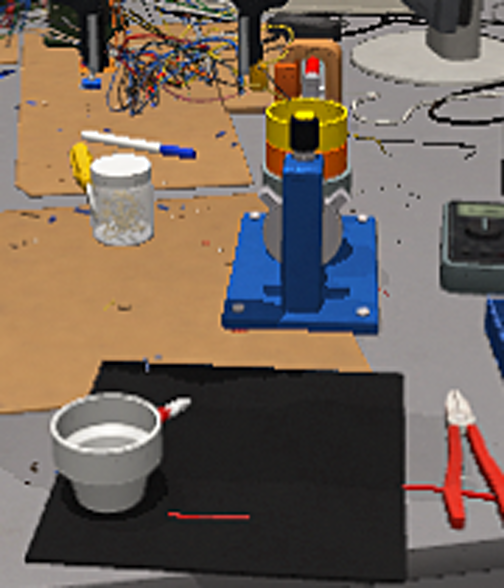

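Yellow is nested on orange, and white is still at about (0.417, −0.262). I pick up white.

```bash
python3 -m jog '0 0 0 -7 20 -31 1; 0 0 0 -7 20 -31 1; 0 0 0 -7 20 -31 1; 0 0 0 -7 20 -31 1; 0 0 0 0 25 0 1'; python3 -m jog '0 0 0 0 25 0 1; 0 0 0 0 25 0 1; 0 0 0 0 18 0 1; 0 0 0 0 12 0 1; 0 0 0 0 0 0 1' ;python3 need.py 0.417 -0.262 0.030
```

```text
clock: 25.28
tcp_pos: [0.416, -0.2705, 0.1206]
orientation: [-1.574, -0.009, 0.008]
contact_force: [0.9, -0.8, -0.3]
grip_width: 0.0854
clock: 25.7
tcp_pos: [0.4161, -0.2627, 0.0389]
orientation: [-1.568, -0.013, 0.018]
contact_force: [-0.5, 0.3, -0.9]
grip_width: 0.0853
turn deg [-0.13  0.01 -0.19] shift mm (now) [1.  8.9 0.7] (in goal axes) [0.9 8.9 0.7]
tcp [ 0.4161 -0.2627  0.0389] F [-0.5  0.3 -0.9] w 0.0853 t 25.7 q [ 0.8   0.51 -0.44  2.1   0.37  0.61  0.12]
```

```bash
python3 -m jog '0 0 0 0 6 0 1; 0 0 0 0 4 0 1; 0 0 0 0 0 0 0; 0 0 0 0 0 0 0; 0 0 0 0 0 0 0'; python3 -m jog '0 0 0 0 0 0 0; 0 0 0 0 0 0 0; 0 0 0 0 -10 0 0; 0 0 0 0 -30 0 0; 0 0 0 0 -40 0 0' ; python3 -m jog '0 0 0 0 -40 0 0; 0 0 0 0 -40 0 0; 0 0 0 0 -40 0 0; 0 0 0 0 -20 0 0; 0 0 0 0 0 0 0' ; python3 -m jog '0 0 0 0 0 0 0; 0 0 0 0 0 0 0; 0 0 0 0 0 0 0; 0 0 0 0 0 0 0; 0 0 0 0 0 0 0' ; python3 need.py 0.518 0.082 0.25
python3 - <<'E'
from h import *
w=V("wrist"); w.save("w11.png")
E
```

```text
clock: 26.12
tcp_pos: [0.4177, -0.2641, 0.0319]
orientation: [-1.572, -0.015, 0.014]
contact_force: [0.1, 0.4, 2.2]
grip_width: 0.0636
clock: 26.53
tcp_pos: [0.415, -0.2625, 0.1102]
orientation: [-1.567, -0.011, 0.019]
contact_force: [1.0, -0.6, -0.5]
grip_width: 0.0635
clock: 26.95
tcp_pos: [0.4197, -0.2647, 0.2569]
orientation: [-1.576, -0.021, 0.008]
contact_force: [-0.1, 0.2, -0.6]
grip_width: 0.0639
clock: 27.37
tcp_pos: [0.4166, -0.2634, 0.2499]
orientation: [-1.569, -0.013, 0.016]
contact_force: [-0.3, 0.5, -0.5]
grip_width: 0.0632
turn deg [-0.09 -0.03 -0.1 ] shift mm (now) [1.079e+02 3.000e-01 3.435e+02] (in goal axes) [ 1.080e+02 -1.000e-01  3.434e+02]
tcp [ 0.4166 -0.2634  0.2499] F [-0.3  0.5 -0.5] w 0.0632 t 27.37 q [ 0.94  0.21 -0.57  1.93  0.13  1.05  0.34]
```

View pics/w11.png

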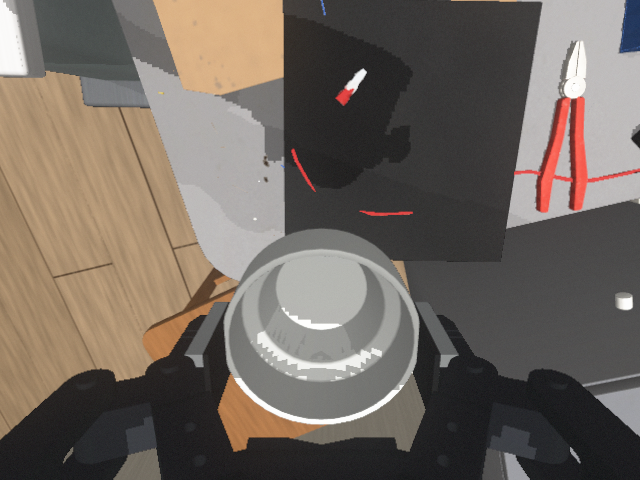

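White is held squarely at (321,336). I carry it over; the third place should seat at a TCP height of about 0.139.

```bash
python3 -m jog '0 0 0 11 0 30 0; 0 0 0 11 0 35 0; 0 0 0 11 0 35 0; 0 0 0 11 0 35 0; 0 0 0 11 0 35 0'; python3 -m jog '0 0 0 11 0 35 0; 0 0 0 11 0 35 0; 0 0 0 11 0 35 0; 0 0 0 11 0 35 0; 0 0 0 9 0 33 0';python3 -m jog '0 0 0 0 0 0 0; 0 0 0 0 0 0 0; 0 0 0 0 0 0 0; 0 0 0 0 0 0 0; 0 0 0 0 0 0 0' ; python3 need.py 0.518 0.083 0.139
python3 - <<'E'
from h import *
w=V("wrist"); w.save("w12.png"); V("side").save("s12.png",(260,100,400,260),4)
E
```

```text
clock: 27.83
tcp_pos: [0.469, -0.0911, 0.2508]
orientation: [-1.571, -0.014, 0.015]
contact_force: [0.6, -0.3, -1.0]
grip_width: 0.0636
clock: 28.25
tcp_pos: [0.5191, 0.0832, 0.2507]
orientation: [-1.57, -0.014, 0.015]
contact_force: [0.2, 0.6, -0.9]
grip_width: 0.0637
clock: 28.67
tcp_pos: [0.5187, 0.0794, 0.2508]
orientation: [-1.572, -0.012, 0.013]
contact_force: [-0.1, 0.3, -0.6]
grip_width: 0.0638
turn deg [ 0.05 -0.19 -0.03] shift mm (now) [ -0.6 111.8   3.7] (in goal axes) [ -0.6 111.8   3.6]
tcp [0.5187 0.0794 0.2508] F [-0.1  0.3 -0.6] w 0.0638 t 28.67 q [ 0.37  0.3  -0.77  1.85  0.23  1.09 -0.47]
```

View pics/w12.png

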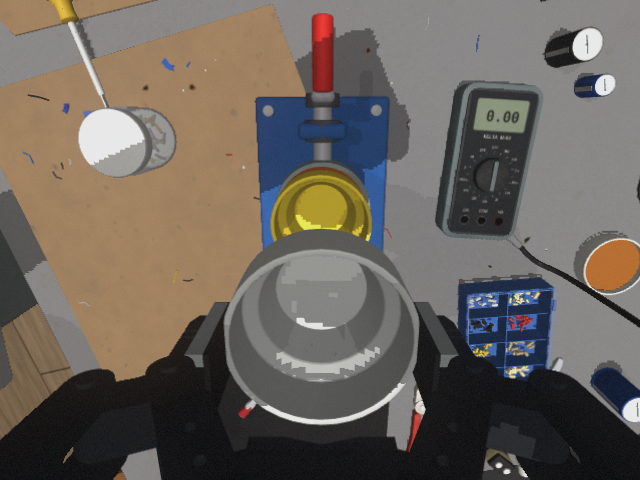

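View pics/s12.png

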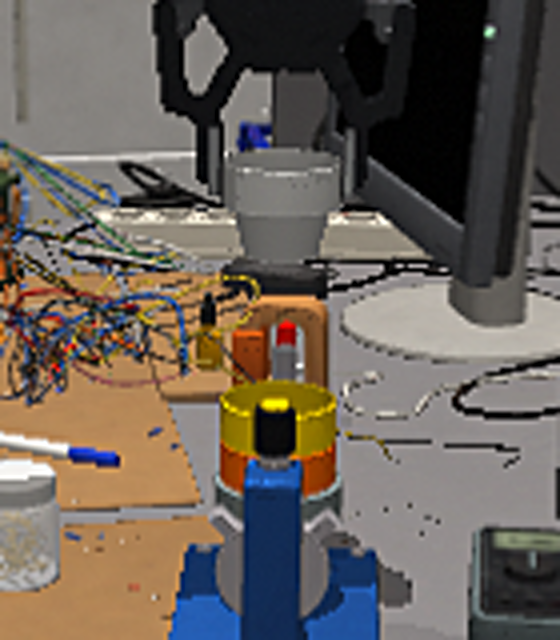

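White hangs upright and lined up over yellow, at (321,205). I lower it.

```bash
python3 -m jog '0 0 0 0 20 3 0; 0 0 0 0 25 0 0; 0 0 0 0 25 0 0; 0 0 0 0 15 0 0; 0 0 0 0 10 0 0'; python3 -m jog '0 0 0 0 5 0 0; 0 0 0 0 4 0 0; 0 0 0 0 2 0 0; 0 0 0 0 0 0 0; 0 0 0 0 0 0 0' ;python3 need.py 0.518 0.083 0.139
```

```text
clock: 29.18
tcp_pos: [0.5178, 0.0831, 0.1543]
orientation: [-1.571, -0.012, 0.016]
contact_force: [-1.2, 0.3, -0.6]
grip_width: 0.0639
clock: 29.6
tcp_pos: [0.5193, 0.0843, 0.1458]
orientation: [-1.571, -0.015, 0.013]
contact_force: [-0.4, 0.2, -0.2]
grip_width: 0.0636
turn deg [-0.01 -0.05  0.07] shift mm (now) [-1.3  6.8 -1.3] (in goal axes) [-1.3  6.8 -1.3]
tcp [0.5193 0.0843 0.1458] F [-0.4  0.2 -0.2] w 0.0636 t 29.6 q [ 0.3   0.43 -0.72  1.96  0.36  0.89 -0.59]
```

```bash
python3 -m jog '0 0 0 -0.5 2 -1 0; 0 0 0 0 1 0 0; 0 0 0 0 1 0 0; 0 0 0 0 1 0 0; 0 0 0 0 0 0 0'; python3 -m jog '0 0 0 0 1 0 0; 0 0 0 0 1 0 0; 0 0 0 0 0 0 0; 0 0 0 0 0 0 0; 0 0 0 0 0 0 0' ;python3 need.py 0.518 0.083 0.139
```

```text
clock: 30.02
tcp_pos: [0.5182, 0.0831, 0.1399]
orientation: [-1.571, -0.014, 0.015]
contact_force: [0.1, 0.7, -0.7]
grip_width: 0.0635
clock: 30.43
tcp_pos: [0.5184, 0.0832, 0.1389]
orientation: [-1.571, -0.015, 0.014]
contact_force: [-3.0, -0.8, 8.6]
grip_width: 0.0635
turn deg [ 0.04 -0.04  0.01] shift mm (now) [-0.4 -0.1 -0.2] (in goal axes) [-0.4 -0.1 -0.2]
tcp [0.5184 0.0832 0.1389] F [-3.  -0.8  8.6] w 0.0635 t 30.43 q [ 0.3   0.44 -0.71  1.96  0.37  0.87 -0.59]
```

Contact again at the predicted height. I release, rise clear and look.

```bash
python3 -m jog '0 0 0 0 -0.5 0 0; 0 0 0 0 0 0 1; 0 0 0 0 0 0 1; 0 0 0 0 0 0 1; 0 0 0 0 0 0 1'; python3 -m jog '0 0 0 0 -15 0 1; 0 0 0 0 -30 0 1; 0 0 0 0 -35 0 1; 0 0 0 0 -20 -20 1; 0 0 0 0 0 -35 1'; python3 -m jog '0 0 0 0 0 -35 1; 0 0 0 0 0 0 1; 0 0 0 0 0 0 1; 0 0 0 0 0 0 1; 0 0 0 0 0 0 1'; python3 need.py 0.520 -0.002 0.19
python3 - <<'E'
from h import *
w=V("wrist"); w.save("w13.png"); s=V("side"); s.save("s13.png",(260,150,400,260),5)
m=mask(s,(22,150,80),(36,255,255),(310,180,345,225))
b,c,st=blob(mask(w,(22,150,80),(36,255,255),(280,250,360,420))); print(c,st); ys,xs=np.nonzero(b);print(np.median(w.depth(np.c_[xs,ys]),0))
E
```

```text
clock: 30.85
tcp_pos: [0.5182, 0.0831, 0.1384]
orientation: [-1.571, -0.014, 0.015]
contact_force: [0.8, -0.5, -0.4]
grip_width: 0.0852
clock: 31.27
tcp_pos: [0.5219, 0.033, 0.2438]
orientation: [-1.568, -0.028, 0.013]
contact_force: [0.7, -0.6, 0.0]
grip_width: 0.0856
clock: 31.68
tcp_pos: [0.5198, -0.0054, 0.2385]
orientation: [-1.57, -0.016, 0.016]
contact_force: [-0.3, -0.2, -0.7]
grip_width: 0.0851
turn deg [-0.04  0.07 -0.  ] shift mm (now) [ 0.3 48.5  3.4] (in goal axes) [ 0.3 48.5  3.4]
tcp [ 0.5198 -0.0054  0.2385] F [-0.3 -0.2 -0.7] w 0.0851 t 31.68 q [ 0.51  0.3  -0.74  1.88  0.23  1.05 -0.3 ]
[323.34545455 252.14545455] [312 250  24   7 110]
[ 0.52132247 -0.00360028  0.16749224]
```

View pics/w13.png

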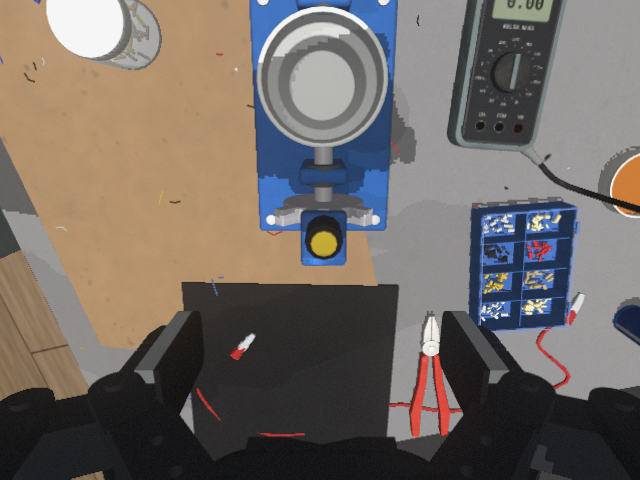

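View pics/s13.png

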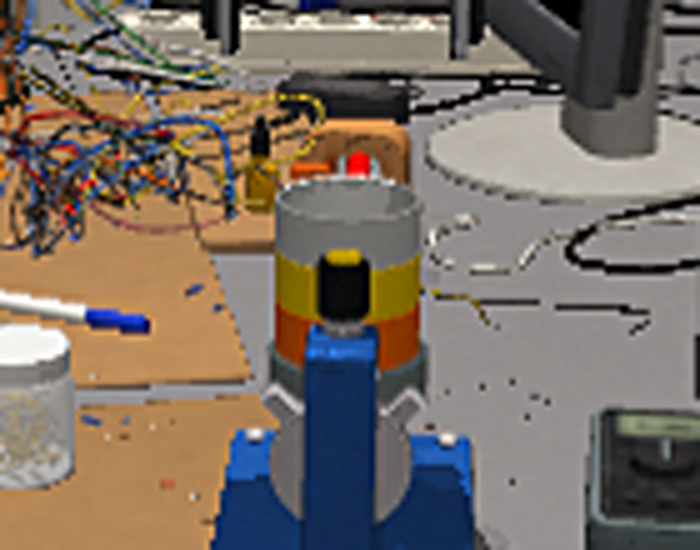

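All three cups are nested upright in the ring and the pin is home: in the side view the orange, yellow and white collars are flush at (350,190–360). Now I grip the knob and draw the pin.

```bash
python3 -m jog '0 0 0 0.5 20 3 0.5; 0 0 0 0 20 0 0.5; 0 0 0 0 10 0 0.5; 0 0 0 0 0 0 0.5; 0 0 0 0 0 0 0.5' 45; python3 need.py 0.5205 -0.0025 0.143
```

```text
clock: 32.2
tcp_pos: [0.5202, -0.0032, 0.1885]
orientation: [-1.57, -0.015, 0.016]
contact_force: [0.8, 0.5, 0.9]
grip_width: 0.0426
turn deg [-0.02  0.02 -0.06] shift mm (now) [ 0.4 45.5  0.7] (in goal axes) [ 0.3 45.5  0.7]
tcp [ 0.5202 -0.0032  0.1885] F [0.8 0.5 0.9] w 0.0426 t 32.2 q [ 0.48  0.36 -0.72  1.93  0.28  0.96 -0.35]
```

```bash
python3 -m jog '0 0 0 0 15 1 0.5; 0 0 0 0 15 0 0.5; 0 0 0 0 10 0 0.5; 0 0 0 0 5 0 0.5; 0 0 0 0 0 0 0.5' 45; python3 -m jog '0 0 0 0 0 0 0; 0 0 0 0 0 0 0; 0 0 0 0 0 0 0; 0 0 0 0 0 0 0; 0 0 0 0 0 0 0'; python3 need.py 0.5205 -0.0025 0.163; python3 -c "
from h import *
V('side').save('s14.png',(260,100,400,260),4)"
```

```text
clock: 32.62
tcp_pos: [0.5201, -0.0028, 0.1432]
orientation: [-1.571, -0.014, 0.015]
contact_force: [0.2, -0.5, 0.2]
grip_width: 0.0427
clock: 33.03
tcp_pos: [0.5211, -0.0027, 0.1446]
orientation: [-1.571, -0.016, 0.013]
contact_force: [-0.5, -0.7, 6.5]
grip_width: 0.0203
turn deg [ 0.01 -0.04  0.1 ] shift mm (now) [ -0.6 -18.4   0.2] (in goal axes) [ -0.6 -18.4   0.2]
tcp [ 0.5211 -0.0027  0.1446] F [-0.5 -0.7  6.5] w 0.0203 t 33.03 q [ 0.45  0.42 -0.69  1.97  0.34  0.87 -0.41]
```

View pics/s14.png

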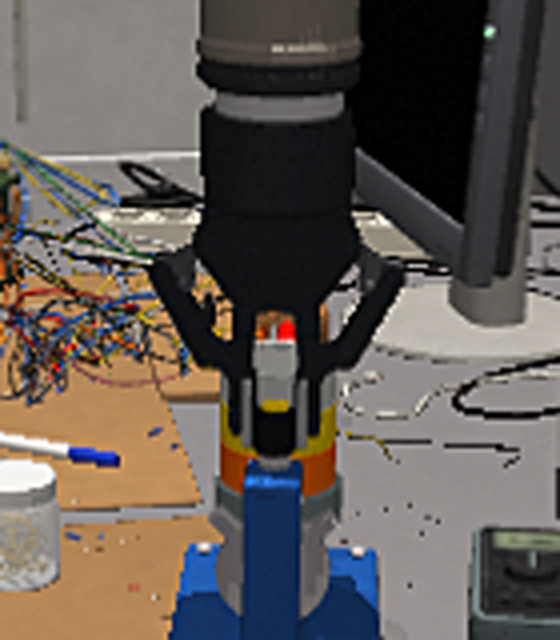

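The side view shows the knob held between the pads at (275,430). I draw it up 20 mm, slowly.

```bash
python3 -m jog '0 0 0 0 -3 0 0; 0 0 0 0 -3 0 0; 0 0 0 0 -3 0 0; 0 0 0 0 -3 0 0; 0 0 0 0 -3 0 0' 60; python3 -m jog '0 0 0 0 -2 0 0; 0 0 0 0 -2 0 0; 0 0 0 0 -1 0 0; 0 0 0 0 -1 0 0; 0 0 0 0 0 0 0'; python3 need.py 0.5205 -0.0025 0.164
```

```text
clock: 33.5
tcp_pos: [0.521, -0.0027, 0.159]
orientation: [-1.57, -0.016, 0.013]
contact_force: [4.7, 1.4, -4.9]
grip_width: 0.0199
clock: 33.92
tcp_pos: [0.5209, -0.0027, 0.1648]
orientation: [-1.57, -0.016, 0.013]
contact_force: [5.2, 1.6, -6.3]
grip_width: 0.0192
turn deg [-0.03 -0.04  0.08] shift mm (now) [-0.4  0.8  0.2] (in goal axes) [-0.4  0.8  0.2]
tcp [ 0.5209 -0.0027  0.1648] F [ 5.2  1.6 -6.3] w 0.0192 t 33.92 q [ 0.46  0.39 -0.7   1.95  0.32  0.91 -0.38]
```

```bash
python3 -m jog '0 0 0 0 -1 0 0; 0 0 0 0 -1 0 0; 0 0 0 0 0 0 0; 0 0 0 0 0 0 0; 0 0 0 0 0 0 0'; python3 need.py 0.5205 -0.0025 0.164;  python3 -c "
from h import *
s=V('side');s.save('s15.png',(260,100,400,260),4)
b,c,st=blob(mask(s,(22,150,80),(36,255,255),(315,180,342,204)));print('dot',c,st,s.plane(c,.185), s.proj([[.5202,-.0021,.166],[.5202,-.0021,.186]]))"
```

```text
clock: 34.33
tcp_pos: [0.5207, -0.0027, 0.165]
orientation: [-1.569, -0.015, 0.014]
contact_force: [11.5, 3.0, -23.0]
grip_width: 0.0195
turn deg [-0.1  -0.03  0.05] shift mm (now) [-0.2  1.   0.2] (in goal axes) [-0.2  1.   0.2]
tcp [ 0.5207 -0.0027  0.165 ] F [ 11.5   3.  -23. ] w 0.0195 t 34.33 q [ 0.46  0.39 -0.71  1.95  0.31  0.91 -0.38]
dot [328.55555556 191.94444444] [326 191   7   3  18] [[ 5.20533574e-01 -6.88666743e-05  1.85000000e-01]] [[328.19708319 200.99898956]
 [328.34486618 191.7785398 ]]
```

View pics/s15.png

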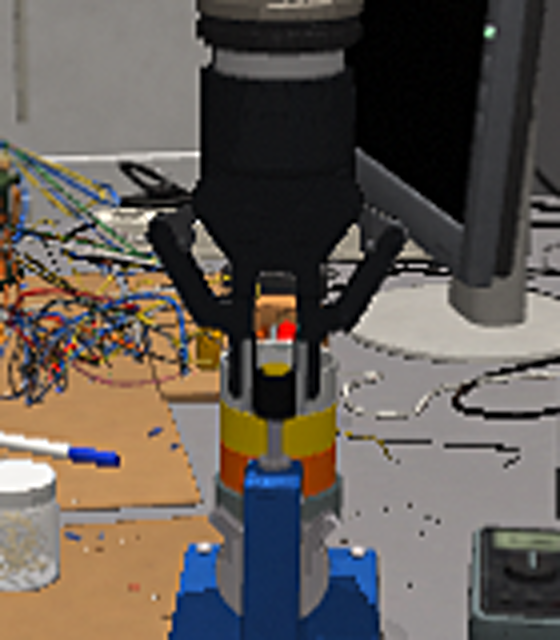

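The pin is at its upper stop: 23 N, with the dot back at the drawn height. I release the knob and go to the lever.

```bash
python3 -m jog '0 0 0 0 2 0 0; 0 0 0 0 0 0 0.5; 0 0 0 0 0 0 0.5; 0 0 0 0 0 0 0.5; 0 0 0 0 0 0 0.5' 25; python3 -m jog '0 0 0 0 -20 0 0.5; 0 0 0 0 -35 0 0.5; 0 0 0 0 -35 20 0.5; 0 0 0 0 0 35 0.5; 0 0 0 0 0 37 0.5'; python3 -m jog '0 0 0 -1 0 37 0.5; 0 0 0 -1 0 37 0.5; 0 0 0 -1 0 22 0.5; 0 0 0 0 0 0 0.5; 0 0 0 0 0 0 0.5';  python3 -m jog '0 0 0 0 0 0 0.5; 0 0 0 0 0 0 0.5; 0 0 0 0 0 0 0.5; 0 0 0 0 0 0 0.5; 0 0 0 0 0 0 0.5'; python3 need.py 0.5166 0.186 0.125
python3 - <<'E'
from h import *
w=V("wrist"); w.save("w16.png"); s=V('side');s.save('s16.png',(260,100,400,260),4)
m=mask(w,(0,150,60),(6,255,255),(250,100,400,330))|mask(w,(174,150,60),(180,255,255),(250,100,400,330)); b,c,st=blob(m); ys,xs=np.nonzero(b);P=w.depth(np.c_[xs,ys]); print(c,st,np.median(P,0))
E
```

```text
clock: 34.8
tcp_pos: [0.5198, -0.0029, 0.1647]
orientation: [-1.571, -0.014, 0.015]
contact_force: [-0.3, 0.8, -0.7]
grip_width: 0.0425
clock: 35.22
tcp_pos: [0.5199, 0.0889, 0.2571]
orientation: [-1.572, -0.014, 0.007]
contact_force: [0.5, 0.3, -0.2]
grip_width: 0.0429
clock: 35.63
tcp_pos: [0.5131, 0.1864, 0.2546]
orientation: [-1.571, -0.017, 0.018]
contact_force: [-0.1, 0.0, -0.1]
grip_width: 0.0429
clock: 36.05
tcp_pos: [0.5141, 0.1842, 0.2546]
orientation: [-1.571, -0.013, 0.013]
contact_force: [-0.8, 0.2, -0.5]
grip_width: 0.0427
turn deg [ 0.02 -0.12  0.  ] shift mm (now) [  2.5 129.6   1.8] (in goal axes) [  2.6 129.6   1.7]
tcp [0.5141 0.1842 0.2546] F [-0.8  0.2 -0.5] w 0.0427 t 36.05 q [ 0.19  0.34 -0.81  1.8   0.28  1.12 -0.69]
[326.50510678 230.92200557] [ 318  201   18   61 1077] [0.51786692 0.18893159 0.15015702]
```

View pics/w16.png

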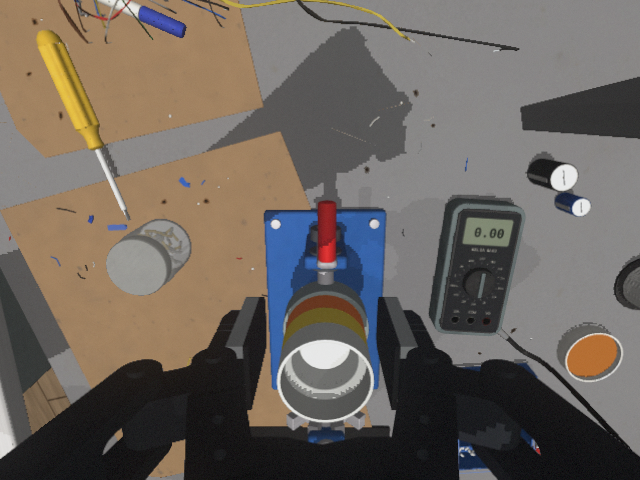

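View pics/s16.png

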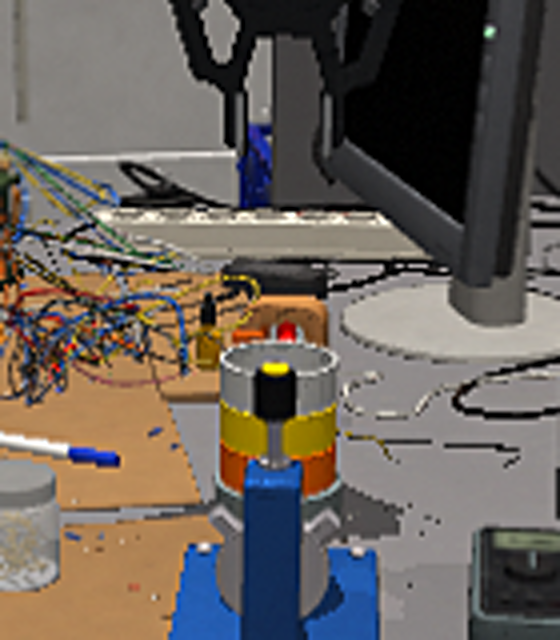

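The pin is up, the stack is straight, and the lever is upright at (326,231). I grip it again.

```bash
python3 -m jog '0 0 0 2 30 1 0.5; 0 0 0 1 30 1 0.5; 0 0 0 0 30 0 0.5; 0 0 0 0 25 0 0.5; 0 0 0 0 12 0 0.5' 30; python3 -m jog '0 0 0 0 2 0 0.5; 0 0 0 0 0 0 0.5; 0 0 0 0 0 0 0; 0 0 0 0 0 0 0; 0 0 0 0 0 0 0'; python3 -m jog '0 0 0 0 0 0 0; 0 0 0 0 0 0 0; 0 0 0 0 0 0 0; 0 0 0 0 0 0 0; 0 0 0 0 0 0 0'; python3 need.py 0.4807 0.186 0.1155
```

```text
clock: 36.57
tcp_pos: [0.5152, 0.186, 0.1245]
orientation: [-1.572, -0.011, 0.018]
contact_force: [-0.3, -0.3, 0.5]
grip_width: 0.0427
clock: 36.98
tcp_pos: [0.5177, 0.1877, 0.1272]
orientation: [-1.57, -0.016, 0.012]
contact_force: [-0.2, -0.9, 4.6]
grip_width: 0.0109
clock: 37.4
tcp_pos: [0.5178, 0.1877, 0.1272]
orientation: [-1.57, -0.016, 0.012]
contact_force: [-1.6, -0.8, 7.3]
grip_width: 0.0107
turn deg [-0.03 -0.05  0.15] shift mm (now) [-37.1  11.6  -1. ] (in goal axes) [-37.1  11.7  -1. ]
tcp [0.5178 0.1877 0.1272] F [-1.6 -0.8  7.3] w 0.0107 t 37.4 q [ 0.11  0.5  -0.73  1.91  0.43  0.89 -0.82]
```

I tilt the holder gently along the arc toward the robot.

```bash
python3 -m jog '0 0 0 -2 0 0 0; 0 0 0 -3 0.2 0 0; 0 0 0 -3 0.3 0 0; 0 0 0 -3 0.4 0 0; 0 0 0 -3 0.5 0 0'; python3 -m jog '0 0 0 -3 0.7 0 0; 0 0 0 -3 0.8 0 0; 0 0 0 -3 0.9 0 0; 0 0 0 -3 1 0 0; 0 0 0 -3 1.1 0 0'; python3 -m jog '0 0 0 -3 1.2 0 0; 0 0 0 -2 0.9 0 0; 0 0 0 -2 1 0 0; 0 0 0 -0.6 0.4 0 0; 0 0 0 0 0 0 0'; python3 need.py 0.4811 0.1877 0.1175;  python3 -c "
from h import *
s=V('side');s.save('s17.png',(260,100,400,260),4)"
```

```text
clock: 37.82
tcp_pos: [0.5063, 0.1875, 0.1264]
orientation: [-1.569, -0.02, 0.008]
contact_force: [6.8, -1.2, 8.6]
grip_width: 0.0112
clock: 38.23
tcp_pos: [0.4906, 0.1872, 0.1214]
orientation: [-1.569, -0.019, 0.009]
contact_force: [6.3, -1.2, 6.1]
grip_width: 0.0109
clock: 38.65
tcp_pos: [0.4821, 0.187, 0.1173]
orientation: [-1.569, -0.018, 0.011]
contact_force: [5.0, 0.3, 4.0]
grip_width: 0.0107
turn deg [-0.08 -0.05  0.24] shift mm (now) [-1.  -0.2  0.7] (in goal axes) [-1.  -0.2  0.7]
tcp [0.4821 0.187  0.1173] F [5.  0.3 4. ] w 0.0107 t 38.65 q [ 0.11  0.47 -0.74  2.    0.42  0.83 -0.85]
```

View pics/s17.png

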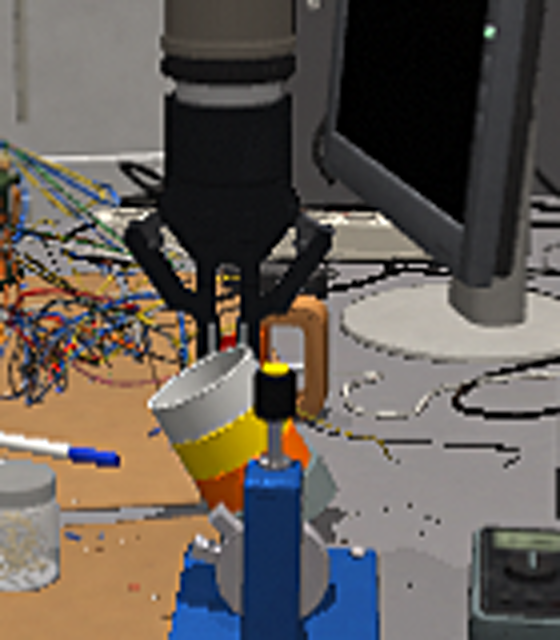

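The holder is tilted to about 0.51 rad and the stack is intact. I release the lever, check, and go to the pin.

```bash
python3 -m jog '0 0 0 -0.8 0.3 0 0; 0 0 0 0 0 0 0; 0 0 0 0.5 1 0 0.3; 0 0 0 0 0 0 0.4; 0 0 0 0 0 0 0.4'; python3 -m jog '0 0 0 0 0 0 0.4; 0 0 0 0 -15 0 0.4; 0 0 0 0 -35 0 0.4; 0 0 0 0 -35 0 0.4; 0 0 0 0 -35 0 0.4'; python3 -m jog '0 0 0 0 -10 0 0; 0 0 0 0 0 0 0; 0 0 0 0 0 0 0; 0 0 0 0 0 0 0; 0 0 0 0 0 0 0'; python3 need.py 0.5206 -0.0034 0.195;  python3 - <<'E'
from h import *
s=V('side');s.save('s18.png',(260,100,400,260),4)
w=V("wrist"); w.save("w18.png")
m=mask(w,(0,150,60),(6,255,255),(230,100,400,330))|mask(w,(174,150,60),(180,255,255),(230,100,400,330)); b,c,st=blob(m); ys,xs=np.nonzero(b);P=w.depth(np.c_[xs,ys]); print(c,st,np.median(P,0))
E
```

```text
clock: 39.12
tcp_pos: [0.4786, 0.186, 0.1142]
orientation: [-1.572, -0.013, 0.017]
contact_force: [-0.3, 0.6, 0.0]
grip_width: 0.0341
clock: 39.53
tcp_pos: [0.4788, 0.1864, 0.2356]
orientation: [-1.571, -0.013, 0.017]
contact_force: [1.1, 0.4, -0.5]
grip_width: 0.034
clock: 39.95
tcp_pos: [0.4789, 0.1859, 0.2431]
orientation: [-1.572, -0.012, 0.017]
contact_force: [-0.2, 0.2, -0.4]
grip_width: 0.0001
turn deg [ 0.06 -0.03 -0.18] shift mm (now) [  38.3   48.2 -189.9] (in goal axes) [  38.    48.1 -190. ]
tcp [0.4789 0.1859 0.2431] F [-0.2  0.2 -0.4] w 0.0001 t 39.95 q [ 0.21  0.3  -0.83  1.88  0.25  1.07 -0.71]
[325.01744186 235.34689922] [ 317  205   18   62 1032] [0.48157383 0.18825819 0.14056907]
```

View pics/s18.png

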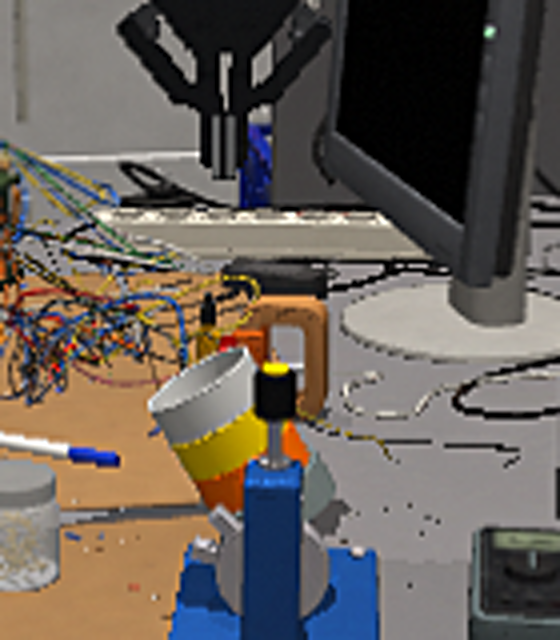

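View pics/w18.png

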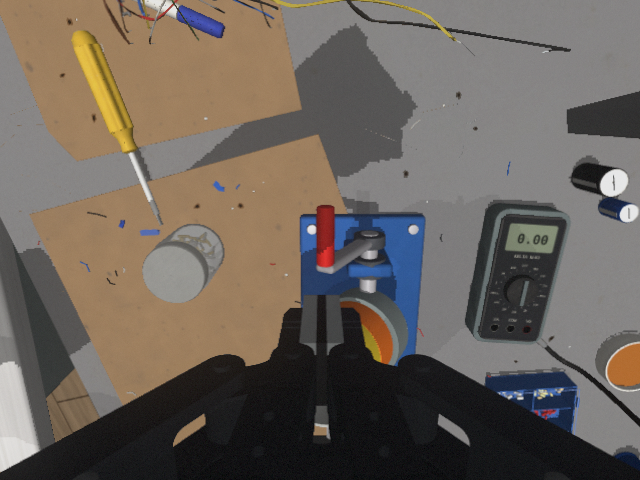

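Between the two wrist views the lever moved 36.3 mm in x and 9.6 mm down, and 30 degrees requires 36.0 and 9.6. I push the pin home.

```bash
python3 -m jog '0 0 0 8 0 -38 0; 0 0 0 8 0 -38 0; 0 0 0 8 0 -38 0; 0 0 0 8 0 -38 0; 0 0 0 6 0 -38 0'; python3 -m jog '0 0 0 0 15 0 0; 0 0 0 0 15 0 0; 0 0 0 0 10 0 0; 0 0 0 0 0 0 0; 0 0 0 0 0 0 0'; python3 need.py 0.5206 -0.003 0.163
```

```text
clock: 40.47
tcp_pos: [0.5214, -0.0046, 0.2442]
orientation: [-1.571, -0.014, 0.015]
contact_force: [0.8, 0.1, -0.4]
grip_width: 0.0001
clock: 40.88
tcp_pos: [0.5209, -0.0021, 0.2043]
orientation: [-1.57, -0.014, 0.017]
contact_force: [-0.3, 0.3, -0.1]
grip_width: 0.0001
turn deg [-0.03  0.04 -0.1 ] shift mm (now) [-0.3 41.3 -0.9] (in goal axes) [-0.3 41.3 -0.9]
tcp [ 0.5209 -0.0021  0.2043] F [-0.3  0.3 -0.1] w 0.0001 t 40.88 q [ 0.49  0.34 -0.73  1.91  0.27  0.99 -0.34]
```

```bash
python3 -m jog '0 0 0 0 6 -1 0; 0 0 0 0 5 0 0; 0 0 0 0 5 0 0; 0 0 0 0 4 0 0; 0 0 0 0 3 0 0'; python3 -m jog '0 0 0 0 3 0 0; 0 0 0 0 3 0 0; 0 0 0 0 3 0 0; 0 0 0 0 3 0 0; 0 0 0 0 2 0 0'; python3 -m jog '0 0 0 0 1.5 0 0; 0 0 0 0 1 0 0; 0 0 0 0 1 0 0; 0 0 0 0 1 0 0; 0 0 0 0 0.5 0 0'; python3 need.py 0.5206 -0.003 0.163
```

```text
clock: 41.3
tcp_pos: [0.5214, -0.0037, 0.1815]
orientation: [-1.571, -0.015, 0.015]
contact_force: [-1.2, -0.1, 4.1]
grip_width: 0.0
clock: 41.72
tcp_pos: [0.5214, -0.0037, 0.1676]
orientation: [-1.571, -0.015, 0.015]
contact_force: [-1.7, 0.1, 3.1]
grip_width: 0.0001
clock: 42.13
tcp_pos: [0.5215, -0.0037, 0.1629]
orientation: [-1.571, -0.015, 0.015]
contact_force: [-3.1, 0.6, 9.1]
grip_width: -0.0
turn deg [-0.   -0.04  0.  ] shift mm (now) [-0.9 -0.1  0.7] (in goal axes) [-0.9 -0.1  0.7]
tcp [ 0.5215 -0.0037  0.1629] F [-3.1  0.6  9.1] w -0.0 t 42.13 q [ 0.47  0.39 -0.71  1.95  0.32  0.91 -0.39]
```

```bash
python3 -m jog '0 0 0 0 0.7 0 0; 0 0 0 0 0.7 0 0; 0 0 0 0 0.6 0 0; 0 0 0 0 0 0 0; 0 0 0 0 0 0 0'; python3 -m jog '0 0 0 0 -3 0 0; 0 0 0 0 -20 0 0; 0 0 0 0 -35 0 0; 0 0 0 0 -35 0 0; 0 0 0 0 0 -30 0';  python3 -m jog '0 0 0 -20 0 -35 0; 0 0 0 -20 0 -38 0; 0 0 0 -20 0 -38 0; 0 0 0 0 0 -38 0; 0 0 0 0 0 0 0'; python3 -m jog '0 0 0 0 0 0 0; 0 0 0 0 0 0 0; 0 0 0 0 0 0 0; 0 0 0 0 0 0 0; 0 0 0 0 0 0 0'; python3 need.py 0.45 -0.2 0.25
python3 - <<'E'
from h import *
s=V('side');s.save('s19.png',(260,150,400,260),5); t=V("top"); t.save("t19.png",(170,140,480,350),2.5); w=V("wrist"); w.save("w19.png")
c=[]
for v,bx in((t,(280,225,320,255)),(s,(310,180,345,225))):
    b,cc,st=blob(mask(v,(22,150,80),(36,255,255),bx)); c.append(cc); print(cc,st)
print(tri(t,c[0],s,c[1]))
m=mask(t,(0,150,80),(6,255,255),(175,240,215,275))|mask(t,(174,150,80),(180,255,255),(175,240,215,275)); b,cc,st=blob(m); print("lever top",cc,t.plane(cc,.137))
E
```

```text
clock: 42.55
tcp_pos: [0.5217, -0.0037, 0.1627]
orientation: [-1.572, -0.015, 0.014]
contact_force: [-8.2, 0.0, 20.2]
grip_width: -0.0002
clock: 42.97
tcp_pos: [0.526, -0.027, 0.2609]
orientation: [-1.568, -0.031, 0.012]
contact_force: [1.0, 1.2, 0.8]
grip_width: -0.0001
clock: 43.38
tcp_pos: [0.464, -0.1906, 0.2534]
orientation: [-1.575, -0.005, 0.006]
contact_force: [0.2, -0.3, 0.2]
grip_width: 0.0
clock: 43.8
tcp_pos: [0.4663, -0.1803, 0.2539]
orientation: [-1.571, -0.017, 0.016]
contact_force: [0.0, -0.6, -0.5]
grip_width: -0.0001
turn deg [-0.01  0.1   0.01] shift mm (now) [-16.7   3.9 -19.3] (in goal axes) [-16.7   3.9 -19.3]
tcp [ 0.4663 -0.1803  0.2539] F [ 0.  -0.6 -0.5] w -0.0001 t 43.8 q [ 0.83  0.23 -0.67  1.9   0.16  1.06  0.11]
[298.56521739 239.52173913] [294 235  10  10  69]
[318.52020202 209.21212121] [310 197  23  23 198]
(array([ 0.51067864, -0.00182788,  0.14809146]), np.float64(0.02085634455782713))
lever top [192.96268657 265.46268657] [[0.48031511 0.18325364 0.137     ]]
```

View pics/s19.png

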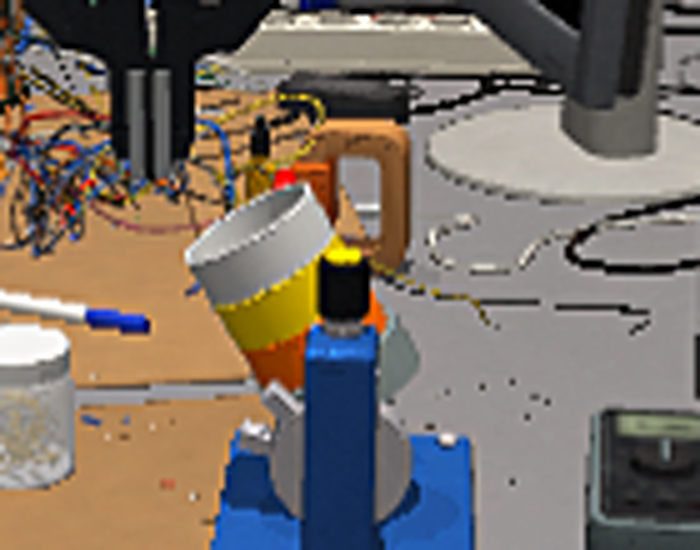

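View pics/t19.png

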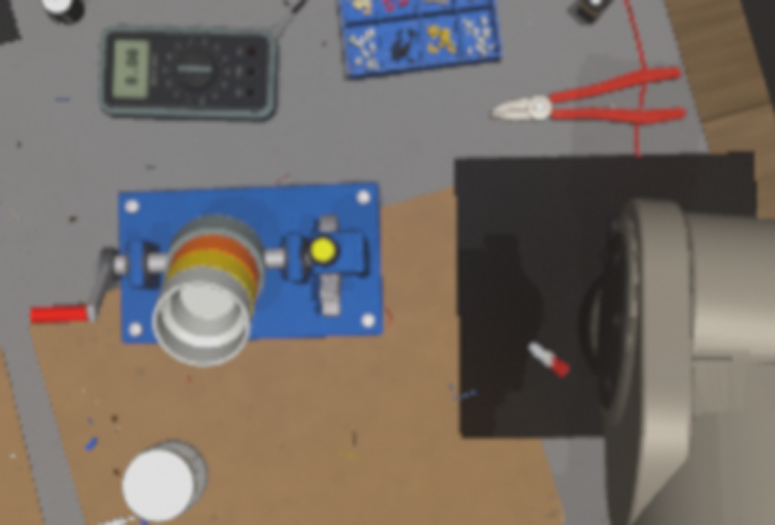

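View pics/w19.png

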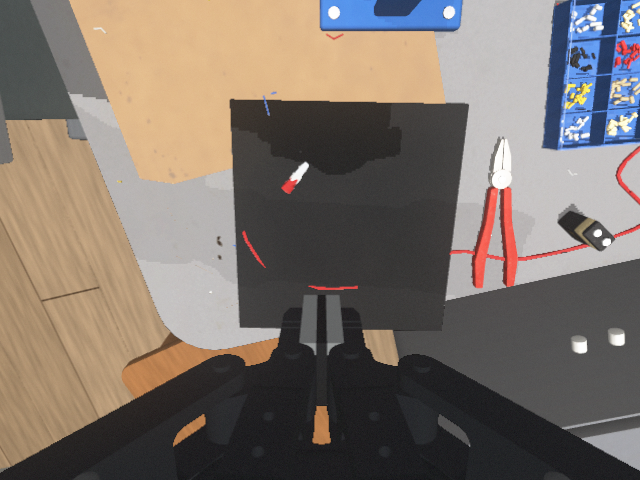

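The side view shows the knob's dot at (344,256) in the crop, which is (328.8, 201.2) in full pixels. That is the same as at the first home (201.0). Its automatic mask had merged with the yellow cup, so that triangulation is void. As a last check I compare the white rim's centre with the ring's axis.

Run:
```python
from h import *
s=V('side'); t=V("top")
b,cc,st=blob(mask(s,(22,150,80),(36,255,255),(325,198,334,204))); tc=blob(mask(t,(22,150,80),(36,255,255),(290,230,306,250)))[1]; print("dot",cc,tri(t,tc,s,cc))
# white rim points in top view by depth, in the tilted frame
u,v=np.meshgrid(np.arange(228,276),np.arange(240,290)); uv=np.c_[u.ravel(),v.ravel()]; P=t.depth(uv)
th=.524; yaw=np.radians(1.1); X=np.array([np.cos(yaw),np.sin(yaw),0]);Y=np.array([-np.sin(yaw),np.cos(yaw),0]);Z=np.array([0,0,1])
a=Z*np.cos(th)-X*np.sin(th); e=X*np.cos(th)+Z*np.sin(th); o=np.array([.5185,.0815,.072])
q=np.c_[(P-o)@e,(P-o)@Y,(P-o)@a]*1000
k=(abs(q[:,2]-92)<4)&(np.hypot(q[:,0],q[:,1])<45); print(k.sum(),cv2.minEnclosingCircle(q[k][:,:2].astype(np.float32)),np.median(q[k][:,2]))
A=np.c_[q[k][:,:2],np.ones(k.sum())]; print("rim plane slope",np.linalg.lstsq(A,q[k][:,2],rcond=None)[0])
```

```text
dot [328.         200.31034483] (array([ 0.51990945, -0.0019988 ,  0.16746662]), np.float64(0.00029153294573481734))
219 ((-1.8987457752227783, 2.20650053024292), 33.918582916259766) 90.73221678010798
rim plane slope [1.57742508e-03 6.47837141e-05 9.07446051e+01]
```

```bash
python3 -c "
from bench import r
print(r.hand_in()); print(r.get_obs()['clock'])"
```

```text
the job is handed in; nothing more can be done
None
the job is handed in; nothing more can be done
```

The job is finished and handed in at about 44 s of the 208 s allowed; no verdict was reported. I levelled the holder by its lever and pushed the pin home. The three cups present (orange, yellow, white; green was absent) went into the ring one inside the other. Then I drew the pin, tilted the holder 30° toward the robot and pushed the pin home again.

**Last checks:**
- **Pin:** it reached its stop with the fingertip at 0.1627 m (home should be 0.163). The yellow dot was seen at its home height within about 1.5 mm.
- **Tilt:** the lever had moved 36.3 mm in x and 9.6 mm down; 30° needs 36.0 and 9.6. A reading from the top view after pinning gave about 0.53 rad (target 0.524).
- **Cups:** the white rim's centre is about 3 mm off the ring's axis. It sits 90.7 mm up that axis, where 92 was expected, with no measurable lean.
- **Bystanders:** the multimeter, side cutters and jar showed no movement in the pictures; I did not measure their positions.

**What disagreed:** the wrist camera read 2–3 mm off the top camera, which the fits had room for. One automatic check of the pin's height failed because the yellow dot's mask merged with the yellow cup; I redid it with a tighter crop.

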